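# Set the swivel pen stand to its mark and fill it

### The job

Loosen the clamp knob of the swivel pen stand, swing its head by the handle until the pointer stands at the brass mark, and tighten the knob fully again. Stand every loose black pen from the bench in the stand's wooden block, clip end up and one to a pocket, and leave the other things on the bench as they are.

Things in the scene. Friction and masses are not known exactly. Their poses are not given: they have to be found in the camera images.
- head_axis (a point): Point on the upright turning axis of the pen stand's head, 18 mm above the bench. Own z up, own x along the pointer, own y along the row of pockets. The head, on a round dark base (radius 125 mm, 18 mm high), is an aluminium disc (radius 85 mm) with a wooden block 50 (x) by 190 (y) mm, centred on the axis, its top 107 mm above this point.
- head (a joint): Angle of the head on its base, rad, growing anticlockwise from above, end stops at -1.35 and 1.35. Moved by the handle; loose it turns with about 1 N at the handle, clamped it holds against about 10 N. It stays where it is left.
- head_handle (a point): Grip point of the head's handle: an upright round black post 20 mm across, standing 100 mm out from the turning axis over the pointer; this point is 98 mm above the bench, the post's top is 121 mm above the bench. Same axes as the head.
- clamp_grip (a point): Grip point on the axis of the clamp knob, a black T-bar knob (bar 54 mm long along its own x, 14 mm thick along own y, 32 mm tall) standing on a post beside the stand's base; this point is 88 mm above the bench, the bar's top is 12 mm higher. Own z up.
- clamp (a joint): Angle of the clamp knob, rad: 0 is fully tight (a stop), growing as it is loosened anticlockwise seen from above, up to a stop at 1.4. The head is gripped below about 0.6 and quite free above 0.85. Needs about 0.2 N m and stays where it is left.
- mark_dir (a point): The brass marker clipped on the rim of the stand's base, 7 mm wide; this point is at its middle, 129 mm out from the head's turning axis and 12 mm above the bench. Own x points straight out from that axis: the head is at the mark when its x points the same way. Its place differs from start to start.
- pocket1 (a point): Middle of the mouth of a pen pocket, level with the top of the wooden block (125 mm above the bench); the pocket is 32 mm along own x, 24 mm along own y (the row; 46 mm from pocket to pocket) and 65 mm deep. Moves with the head.
- pocket2 (a point): Middle of the mouth of a pen pocket, level with the top of the wooden block (125 mm above the bench); the pocket is 32 mm along own x, 24 mm along own y (the row; 46 mm from pocket to pocket) and 65 mm deep. Moves with the head.
- pocket3 (a point): Middle of the mouth of a pen pocket, level with the top of the wooden block (125 mm above the bench); the pocket is 32 mm along own x, 24 mm along own y (the row; 46 mm from pocket to pocket) and 65 mm deep. Moves with the head.
- pocket4 (a point): Middle of the mouth of a pen pocket, level with the top of the wooden block (125 mm above the bench); the pocket is 32 mm along own x, 24 mm along own y (the row; 46 mm from pocket to pocket) and 65 mm deep. Moves with the head.
- pen1_mid (a point): Centre of a loose black pen, 130 mm long, 13 mm square with rounded edges, about 30 g, balancing 5 mm from its centre towards the clip. Own x runs along the pen towards the end with the brass clip (clip 40 mm long, on the +z face, standing 2.5 mm proud of it); the opposite end tapers to 9 mm over its last 22 mm. Lies flat at the start, clip upwards, clip end away from the robot. May be absent.
- pen2_mid (a point): Centre of a loose black pen, 130 mm long, 13 mm square with rounded edges, about 30 g, balancing 5 mm from its centre towards the clip. Own x runs along the pen towards the end with the brass clip (clip 40 mm long, on the +z face, standing 2.5 mm proud of it); the opposite end tapers to 9 mm over its last 22 mm. Lies flat at the start, clip upwards, clip end away from the robot. May be absent.
- pen3_mid (a point): Centre of a loose black pen, 130 mm long, 13 mm square with rounded edges, about 30 g, balancing 5 mm from its centre towards the clip. Own x runs along the pen towards the end with the brass clip (clip 40 mm long, on the +z face, standing 2.5 mm proud of it); the opposite end tapers to 9 mm over its last 22 mm. Lies flat at the start, clip upwards, clip end away from the robot. May be absent.
- pen4_mid (a point): Centre of a loose black pen, 130 mm long, 13 mm square with rounded edges, about 30 g, balancing 5 mm from its centre towards the clip. Own x runs along the pen towards the end with the brass clip (clip 40 mm long, on the +z face, standing 2.5 mm proud of it); the opposite end tapers to 9 mm over its last 22 mm. Lies flat at the start, clip upwards, clip end away from the robot. May be absent.
- ink_jar: Bystander: a small closed jar of ink, 52 mm across, 55 mm high. Origin at the centre of its underside.
- nib_tin: Bystander: a flat round aluminium tin, 64 mm across, 22 mm high. Origin at the centre of its underside.
- loupe: Bystander: a black eye loupe standing on its wide rim, 38 mm across, 34 mm high. Origin at the centre of its underside.
- driver: Bystander: a 150 mm screwdriver lying down. Origin at the centre of its underside.
- cup: Bystander: a white mug, 72 mm across, 85 mm high. Origin at the centre of its underside.

How it is judged:
By the outcome, as a careful person would: the job done as asked, in the order asked, and still so for the second after the job is handed in, with the robot touching nothing.
Of pen1, pen2, pen3, pen4 only 3 to 4 are there at a start; the rules pass over those that are not, and their reading is None.
At some moment in a run one of pen1, pen2, pen3, pen4 may be knocked a few centimetres aside while the robot is not near it.
Once in a run the grip may slacken for a moment while it holds something.
It also fails if it takes over 210 s, if anything falls off the work surface, if the arm or the gripper's body presses on something with over 40 N, if the wrist force passes 120 N, or if a joint passes its speed limit or range.

### The arm

A 6-joint arm with a two-finger parallel gripper is mounted at the origin on the work surface. World frame = base frame: x ahead of the robot, y to its left, z up, the work surface at z = 0. Lengths are in m, angles in rad, forces in N, time in s.
With the tool pointing down it reaches from about 0.4 to 0.825 m from the base axis. Payload 7 kg.
Tool frame: the origin (TCP) lies on the centre line of the jaws, within the pads' length; the fingertips stand 22 mm ahead of it and the grasp point (between the pads) lies 3 mm ahead of it; z points along the fingers, y is the line along which they close (so a half turn about z gives the same grasp; the last joint's range is limited). The gripper opens to 88 mm and grips with 3 to 60 N. Pads are 19 mm wide; open, the fingers measure 130 mm over their backs; the gripper's body (78 mm by 193 mm) begins 47 mm behind the grasp point.
Start: joints at [1.555, 0.359, 0.012, 0, -1.224, -0.288], TCP at [0.202, 0.644, 0.209] pointing down, gripper open.
Joint ranges: [-3.07, 3.07], [-1.43, 2.12], [-1.02, 1.25], [-3.03, 1.67], [-3.05, -0], [-3.03, 3.03]. Speed limits (rad/s): [2.39, 2.39, 3.01, 3.14, 3.14, 3.14].

### API

Orientations are given as [roll, pitch, yaw] about the fixed x, y, z axes, in that order (R = Rz(yaw) Ry(pitch) Rx(roll)).
In Python, from station import monitor, viewer, order gives the robot as it stands. The module is installed in compiled form; this text tells all that it offers.
- The arm moves only by the tool servo_tool, never from a script. Its argument "targets" is a list of rows, each an object with "angular": the turn, a rotation vector about the tool's x, y, z in degrees, a list of three; "xyz": the shift along the tool's x, y, z in cm, a list of three; "claw": the finger opening in cm, from 0 to 8.76. A call has 1 to 20 rows; each row shifts and turns the commanded pose from where the row before left it, along the tool's axes as they then stand; what a row does not reach is not made up. A row lasts 1/10 s, in which the tool goes at most 50 mm and 8.59 degrees, less where a joint would pass 70% of its speed; a pose out of reach is approached as far as the arm can. A call is refused whole if a number of a shift passes 5 or a number of a turn 8.59, either way. A call with a gripper value outside its range is refused whole. The fingers move at their own pace and stop on an object; "force" is the grip in N (left out, the last holds). Time passes only in rows, so rows that do not move let the fingers close. It gives the time, the measured TCP pose, the force, the opening and the grip force at its end, in the units of the state.
- monitor.get_state(): the state, without advancing time (a new reading comes with each control period).
- viewer.grab_frame(name): name is "scene" or "top"; returns a dict with "color" (480x640x3 uint8, blue, green, red), "fovy" (degrees; the focal length in pixels is half the picture's height over the tangent of half this angle, whatever the lens; pixels are square), "cx", "cy" (the principal point, pixels), "R" (3x3) and "t" (3): a world point X has camera coordinates R X + t. Camera axes: x right, y down, z forward; pixel columns grow to the right and rows downward; lengths in m; the calibration is good to about 2 mm. A picture is of the moment at which its call begins. There is no depth.
- order.job_done(): hands the job in; it is judged then, once.
The state is a dict: "t": time; "q": joint angles; "qd": joint speeds; "joint_efforts": joint torques, N m; "eef_pos": TCP position; "ee_rot": TCP orientation; "force": force on the tool from outside, world axes, zero at the start; "moment": the same for the moment, N m; "width": finger opening in m; "gripper_force": force on a finger pad.
Only numpy, scipy, OpenCV 4.12 (cv2) and the standard library are available. Lean on these libraries where they do the work, as an engineer would, in place of code of your own. Each camera call takes 0.05 s, during which the arm holds its last target. There are 200 camera calls.

## Working session

There is one attempt and no reset: what is moved stays moved. The work goes in short steps, Python scripts to look and compute and a tool call to move; the robot and the scene stay as the last step left them, time stands still between calls to the robot, and variables do not carry over. Pictures are saved under pics/ and viewed, at most 14 in all, crops included, and the job is handed in when it is done.

Besides the shell and the picture viewer there is one more tool, called after ">>>" by a JSON object that holds its "method" and its "body". servo_tool: Moves the arm, as the interface text tells. Its arguments: {"type":"object","properties":{"targets":{"type":"array"},"force":{"type":"number"}},"required":["targets"]}

```bash
mkdir -p pics; ls; python3 - <<'E'
from station import monitor, viewer
import cv2,numpy as np
print(monitor.get_state())
for n in("scene","top"):
    f=viewer.grab_frame(n);cv2.imwrite(f"pics/{n}0.png",f["color"])
    R=np.array(f["R"]);print(n,f["fovy"],f["cx"],f["cy"],R.round(4).tolist(),f["t"],"cam",-R.T@np.array(f["t"]))
E
```

```text
pics
{'t': 0.0, 'q': array([ 1.55512105e+00,  3.59352028e-01,  1.10302886e-02, -3.35666849e-04,
       -1.22409683e+00, -2.88093008e-01]), 'qd': array([-0.00151312, -0.00058841, -0.00032284, -0.00076789, -0.0006305 ,
       -0.0003594 ]), 'joint_efforts': array([-4.48739020e-04, -5.82718492e+01,  2.93047822e+01,  6.99728340e+00,
        6.86799089e-03, -1.69589175e-04]), 'eef_pos': array([0.20178765, 0.64357483, 0.20793543]), 'ee_rot': array([ 3.13994760e+00, -1.58418416e-04, -3.03882471e-01]), 'force': array([0.88990151, 0.29516819, 0.51243724]), 'moment': array([-0.01977338, -0.03915904,  0.01224099]), 'gripper_force': 0.0, 'width': 0.08758037382574627}
scene 56.67763761771069 322.6465509108874 232.64227575137585 [[0.8816, 0.4719, -0.0063], [0.2845, -0.542, -0.7908], [-0.3766, 0.6954, -0.6121]] [-0.56814967 -0.06897399  1.33103363] cam [ 1.02173288 -0.69482396  0.75662645]
top 49.8900562239365 328.6742209045474 245.19254249743042 [[-0.0041, -1.0, 0.0072], [-0.9803, 0.0026, -0.1973], [0.1973, -0.0078, -0.9803]] [0.06453642 0.60949916 1.46190152] cam [0.30930593 0.07439811 1.55293431]
```

View pics/top0.png

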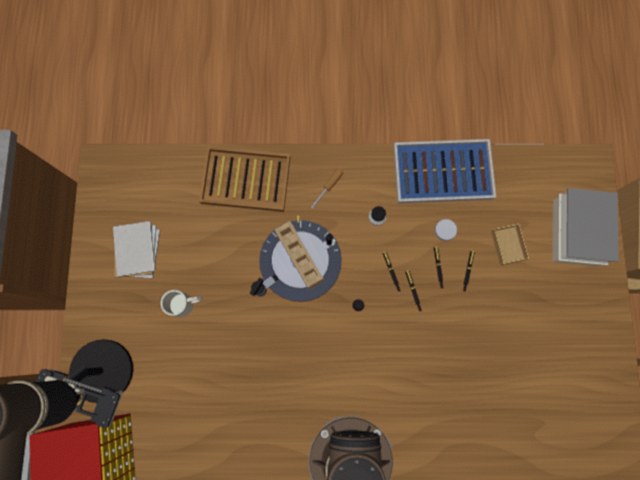

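View pics/scene0.png

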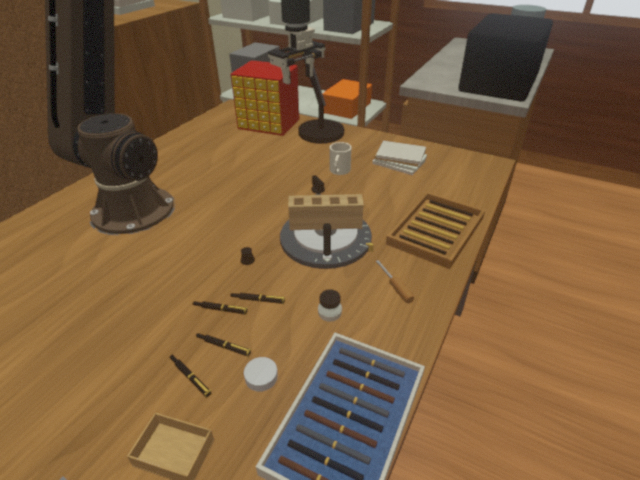

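The top view shows the stand at (300,260), knob at (259,288), handle near (329,240), brass mark near (298,219) and four pens around (390–470, 270). Next I'll look at an enlarged crop.

```bash
cat > h.py <<'E'
from station import monitor, viewer
import cv2,numpy as np
def grab(n):
    f=viewer.grab_frame(n); f["R"]=np.array(f["R"]);f["t"]=np.array(f["t"]);f["f"]=240/np.tan(np.radians(f["fovy"])/2);return f
def ray(f,u,v,z):
    c=-f["R"].T@f["t"]; d=f["R"].T@np.array([(u-f["cx"])/f["f"],(v-f["cy"])/f["f"],1]); return c+d*(z-c[2])/d[2]
def proj(f,X):
    p=f["R"]@np.array(X)+f["t"]; return p[:2]/p[2]*f["f"]+[f["cx"],f["cy"]]
def crop(f,x0,y0,w,h,s,name):
    cv2.imwrite("pics/"+name,cv2.resize(f["color"][y0:y0+h,x0:x0+w],None,fx=s,fy=s,interpolation=cv2.INTER_CUBIC))
def pens(f,box=(370,235,490,320)):
    x0,y0,x1,y1=box;I=f["color"][y0:y1,x0:x1].astype(int)
    hsv=cv2.cvtColor(f["color"],cv2.COLOR_BGR2HSV)[y0:y1,x0:x1]
    dark=(I.max(2)<60); gold=(hsv[...,0]>18)&(hsv[...,1]>120)&(hsv[...,2]>110)&(hsv[...,0]<32)
    n,l,s,c=cv2.connectedComponentsWithStats(cv2.morphologyEx((dark|gold).astype(np.uint8),cv2.MORPH_CLOSE,np.ones((3,3))))
    out=[]
    for i in range(1,n):
        if s[i,4]<40: continue
        (cx,cy),(a,b),th=cv2.minAreaRect(np.argwhere(l==i)[:,::-1].astype(np.float32))
        p=np.argwhere(l==i)[:,::-1]; vx,vy,mx,my=cv2.fitLine(p.astype(np.float32),cv2.DIST_L2,0,.01,.01).ravel()
        s1=(p-[mx,my])@[vx,vy]; e=[np.array([mx,my])+[x0,y0]+k*np.array([vx,vy]) for k in(s1.min()-.3,s1.max()+.3)]
        A,B=[ray(f,*q,.0065) for q in e]; m=(A+B)/2; d=B-A; d=d if d[0]>0 else -d
        out.append((m[:2].round(4).tolist(),round(float(np.degrees(np.arctan2(d[1],d[0]))),1),round(float(np.linalg.norm(d)),3)))
    return out
E
python3 - <<'E'
from h import *
f=grab("top");crop(f,240,200,110,110,5,"c1.png");print(pens(f))
for n,u,v,z in(("knob",259,288,.1),("base",300,260,.0),("mark",298,219,.012)): print(n,ray(f,u,v,z))
g=grab("scene");cv2.imwrite("pics/c2.png",cv2.resize(g["color"][160:280,220:390],None,fx=4.5,fy=4.5,interpolation=2))
E
```

```text
[([0.5544, -0.2706], 5.7, 0.128), ([0.5434, -0.3609], -14.9, 0.129), ([0.5421, -0.1272], 18.8, 0.129), ([0.4844, -0.191], 16.6, 0.126)]
knob [0.47903081 0.25997014 0.1       ]
base [0.57603345 0.14969054 0.        ]
mark [0.70192315 0.15614126 0.012     ]
```

View pics/c1.png

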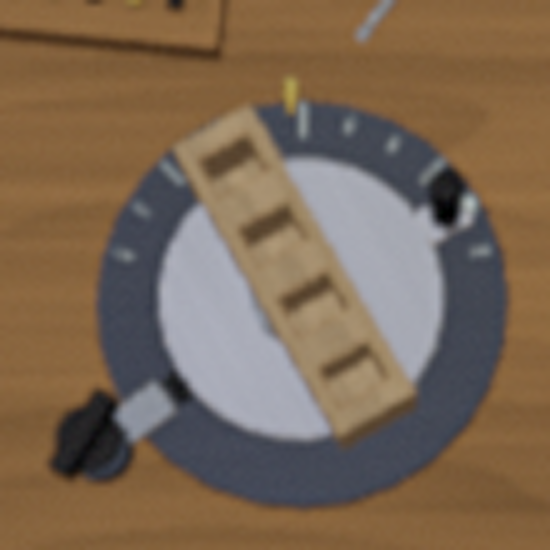

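View pics/c2.png

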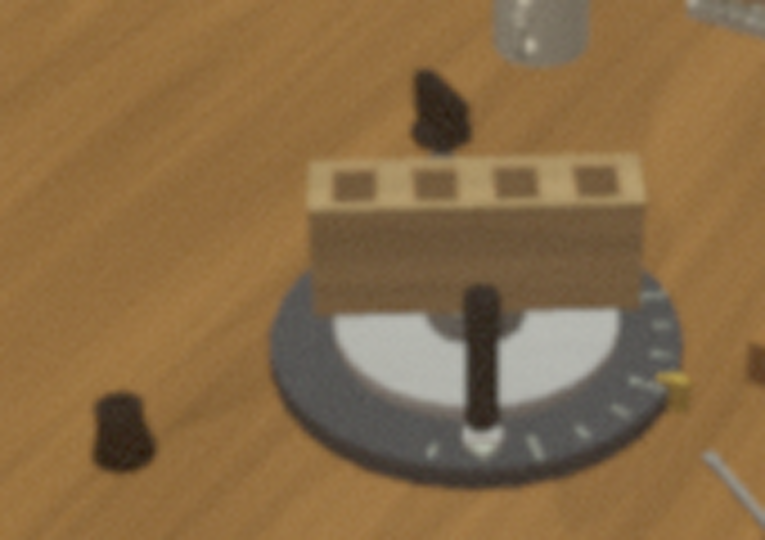

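The crops show base rim x 98–507 in c1, mark at (291,95), block corners (175,148),(250,105),(415,388),(338,432), handle top (447,183) and knob bar ends about (105,395)-(65,473).

```bash
cat >> h.py <<'E'
def c1(f,X,Y,z,x0=240,y0=200,s=5): return ray(f,x0+(X+.5)/s-.5,y0+(Y+.5)/s-.5,z)
E
python3 - <<'E'
from h import *
f=grab("top");g=grab("scene")
L=c1(f,98,300,.018);R=c1(f,507,298,.018);T=c1(f,303,101,.018);B=c1(f,303,508,0)
print("base",L,R,T,B)
bc=[c1(f,*p,.125) for p in((175,148),(250,105),(415,388),(338,432))];print("block",np.array(bc).round(4).tolist(),np.mean(bc,0))
d=(bc[0]+bc[1]-bc[2]-bc[3]);print("row ang",np.degrees(np.arctan2(d[1],d[0])))
print("handle",c1(f,447,183,.121)); print("mark",c1(f,291,95,.014))
k1,k2=c1(f,105,398,.1),c1(f,65,473,.1);print("knob",k1,k2,(k1+k2)/2,np.degrees(np.arctan2(*(k1-k2)[1::-1])))
def s(X,Y,z): return ray(g,220+(X+.5)/4.5-.5,160+(Y+.5)/4.5-.5,z)
print("scene: blk",np.mean([s(*p,.125) for p in((308,160),(310,212),(645,207),(640,155))],0),"handle",s(483,293,.121),"mark",s(673,384,.014),"base",(s(271,340,.018)+s(682,340,.018))/2)
E
```

```text
base [0.57451429 0.27177833 0.018     ] [0.57503945 0.02511845 0.018     ] [0.69785326 0.14906626 0.018     ] [0.45053393 0.14822513 0.        ]
block [[0.6434, 0.2163, 0.125], [0.6685, 0.174, 0.125], [0.5057, 0.0803, 0.125], [0.4813, 0.1231, 0.125]] [0.5747325 0.1484466 0.125    ]
row ang 29.908178523117233
handle [0.62359299 0.0619408  0.121     ]
mark [0.70268179 0.15665922 0.014     ]
knob [0.50402356 0.25600693 0.1       ] [0.46157327 0.27757793 0.1       ] [0.48279842 0.26679243 0.1       ] -26.9372780118378
scene: blk [0.57545343 0.14523092 0.125     ] handle [0.62520407 0.05928473 0.121     ] mark [0.69813398 0.15909089 0.014     ] base [0.5792595 0.1380056 0.018    ]
```

```bash
cat >> h.py <<'E'
from scipy.spatial.transform import Rotation as Ro
import json
def down(deg): return Ro.from_euler('xyz',[180,0,deg],degrees=True)
def plan(goal,Rg=None):
    s=monitor.get_state();R0=Ro.from_euler('xyz',s["ee_rot"])
    print("now",s["eef_pos"].round(4),np.degrees(s["ee_rot"]).round(1),"q",s["q"].round(2),"F",s["force"].round(1),"w",round(s["width"],4),"t",round(s["t"],1))
    json.dump([s["q"].tolist(),s["eef_pos"].tolist(),s["ee_rot"].tolist()],open("log.txt","a"));open("log.txt","a").write("\n")
    d=R0.inv().apply(np.array(goal)-s["eef_pos"])*100;print("shift cm (tool)",d.round(2),"n>=",np.linalg.norm(d)/5)
    if Rg is not None:
        v=np.degrees((R0.inv()*Rg).as_rotvec());print("turn deg",v.round(2),"n>=",np.linalg.norm(v)/8.59)
E
python3 -c "
from h import *
plan([.4828,.2668,.2],down(-27))"
```

```text
now [0.2019 0.6439 0.2085] [180.   -0.  -17.4] q [ 1.56  0.36  0.01 -0.   -1.22 -0.29] F [ 0.5 -0.6 -0.1] w 0.0875 t 0.3
shift cm (tool) [38.09 27.58  0.87] n>= 9.406580748300959
turn deg [ 0.03 -0.    9.59] n>= 1.116710389283164
```

>>> {"method": "servo_tool", "body": {"targets": [{"xyz": [2.55, 1.84, 0.06], "angular": [0, 0, 0], "claw": 5}, {"xyz": [2.54, 1.84, 0.06], "angular": [0, 0, 0], "claw": 5}, {"xyz": [2.54, 1.84, 0.06], "angular": [0, 0, 0], "claw": 5}, {"xyz": [2.54, 1.84, 0.06], "angular": [0, 0, 0], "claw": 5}, {"xyz": [2.54, 1.84, 0.06], "angular": [0, 0, 0], "claw": 5}, {"xyz": [2.54, 1.84, 0.06], "angular": [0, 0, 0], "claw": 5}, {"xyz": [2.54, 1.84, 0.06], "angular": [0, 0, 0], "claw": 5}, {"xyz": [2.54, 1.84, 0.06], "angular": [0, 0, 0], "claw": 5}, {"xyz": [2.54, 1.84, 0.06], "angular": [0, 0, 0], "claw": 5}, {"xyz": [2.54, 1.84, 0.06], "angular": [0, 0, 0], "claw": 5}, {"xyz": [2.54, 1.84, 0.06], "angular": [0, 0, 0], "claw": 5}, {"xyz": [2.54, 1.84, 0.06], "angular": [0, 0, 0], "claw": 5}, {"xyz": [2.54, 1.84, 0.06], "angular": [0, 0, 0], "claw": 5}, {"xyz": [2.54, 1.84, 0.06], "angular": [0, 0, 0], "claw": 5}, {"xyz": [2.54, 1.84, 0.06], "angular": [0, 0, 0], "claw": 5}, {"xyz": [0, 0, 0], "angular": [0, 0, 4.8], "claw": 5}, {"xyz": [0, 0, 0], "angular": [0, 0, 4.8], "claw": 5}, {"xyz": [0, 0, 0], "angular": [0, 0, 0], "claw": 5}]}}

```text
t: 2.1
eef_pos: [0.4832, 0.2663, 0.1999]
ee_rot: [-3.142, 0.0, -0.473]
force: [-0.4, -0.7, -0.9]
width: 0.05
gripper_force: 0.0
```

```bash
python3 -c "
from h import *
plan([.4828,.2668,.094],down(-27))
g=grab('scene');crop(g,250,80,150,120,5,'k1.png')"
```

```text
now [0.4832 0.2663 0.1999] [-180.     0.   -27.1] q [ 0.86  0.16 -0.28 -0.   -1.13  0.24] F [-0.4 -0.7 -0.9] w 0.05 t 2.1
shift cm (tool) [-0.05 -0.02 10.59] n>= 2.117761623781275
turn deg [-0.    0.   -0.12] n>= 0.013634213938466285
```

View pics/k1.png

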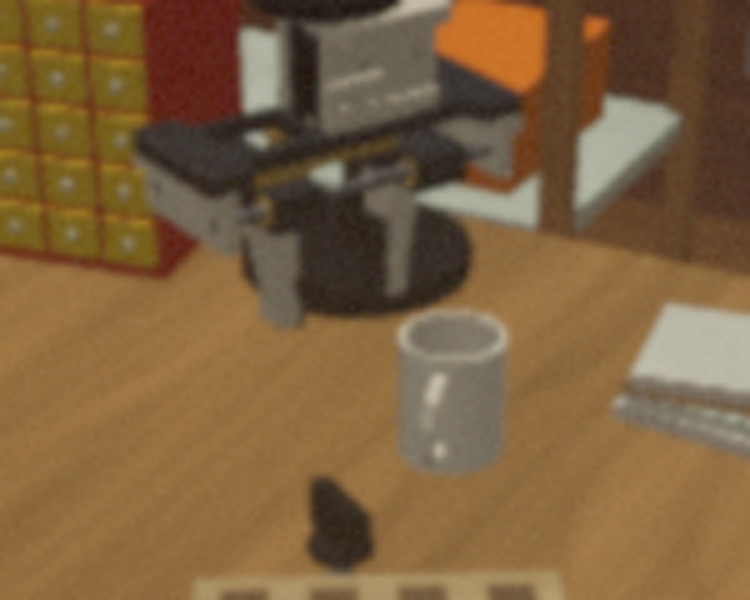

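Gripper is above and behind the mug in this view (height parallax); the knob at (340,520) is clear. Descend.

>>> {"method": "servo_tool", "body": {"targets": [{"xyz": [-0.05, 0, 2.5], "angular": [0, 0, 0], "claw": 5}, {"xyz": [0, 0, 2.5], "angular": [0, 0, 0], "claw": 5}, {"xyz": [0, 0, 2], "angular": [0, 0, 0], "claw": 5}, {"xyz": [0, 0, 1.5], "angular": [0, 0, 0], "claw": 5}, {"xyz": [0, 0, 1], "angular": [0, 0, 0], "claw": 5}, {"xyz": [0, 0, 1], "angular": [0, 0, 0], "claw": 5}, {"xyz": [0, 0, 0], "angular": [0, 0, 0], "claw": 5}]}}

```text
t: 2.85
eef_pos: [0.482, 0.2666, 0.0938]
ee_rot: [3.14, 0.001, -0.471]
force: [0.6, 0.0, -1.0]
width: 0.0498
gripper_force: 0.0
```

>>> {"method": "servo_tool", "body": {"targets": [{"xyz": [0, 0, 0], "angular": [0, 0, 0], "claw": 3}, {"xyz": [0, 0, 0], "angular": [0, 0, 0], "claw": 2}, {"xyz": [0, 0, 0], "angular": [0, 0, 0], "claw": 1}, {"xyz": [0, 0, 0], "angular": [0, 0, 0], "claw": 0.5}, {"xyz": [0, 0, 0], "angular": [0, 0, 0], "claw": 0.5}, {"xyz": [0, 0, 0], "angular": [0, 0, 0], "claw": 0.5}], "force": 25}}

```text
t: 3.45
eef_pos: [0.4826, 0.2669, 0.095]
ee_rot: [-3.141, -0.0, -0.471]
force: [0.6, 0.6, -0.6]
width: 0.0084
gripper_force: 0.0
```

```bash
python3 -c "
from h import *
plan([.4828,.2668,.094],down(-27));print(monitor.get_state()['moment'])
g=grab('top');crop(g,220,220,110,110,5,'k2.png')"
```

```text
now [0.4826 0.2669 0.095 ] [-180.   -0.  -27.] q [ 0.86  0.26 -0.41  0.   -0.9   0.24] F [ 0.6  0.6 -0.6] w 0.0084 t 3.5
shift cm (tool) [0.02 0.   0.1 ] n>= 0.02051691717403385
turn deg [-0.01 -0.   -0.01] n>= 0.0015931702684829976
[ 0.04213462 -0.03307839 -0.01451536]
```

View pics/k2.png

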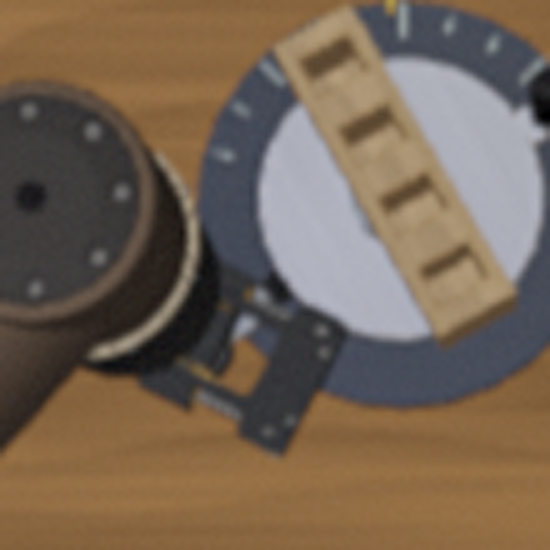

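```bash
python3 -c "
from h import *
g=grab('scene');f=grab('top')
for u,v in((314.4,177.5),(323,186),(314.4,182),(318.5,181.5)): print(ray(g,u,v,.1),ray(g,u,v,.068))
print('proj knob est top/scene',proj(f,[.4828,.2668,.1]),proj(g,[.4828,.2668,.1]))
print(monitor.get_state()['width'])
crop(g,270,120,110,90,7,'k3.png')"
```

```text
[0.47477298 0.26812467 0.1       ] [0.44811746 0.31505295 0.068     ]
[0.51839038 0.23889237 0.1       ] [0.49386051 0.28439606 0.068     ]
[0.48677071 0.24647908 0.1       ] [0.46069989 0.2923525  0.068     ]
[0.49574917 0.25422491 0.1       ] [0.4701159  0.30047581 0.068     ]
proj knob est top/scene [256.60905775 286.67745733] [316.62882997 178.37809912]
0.005429539972103852
```

View pics/k3.png

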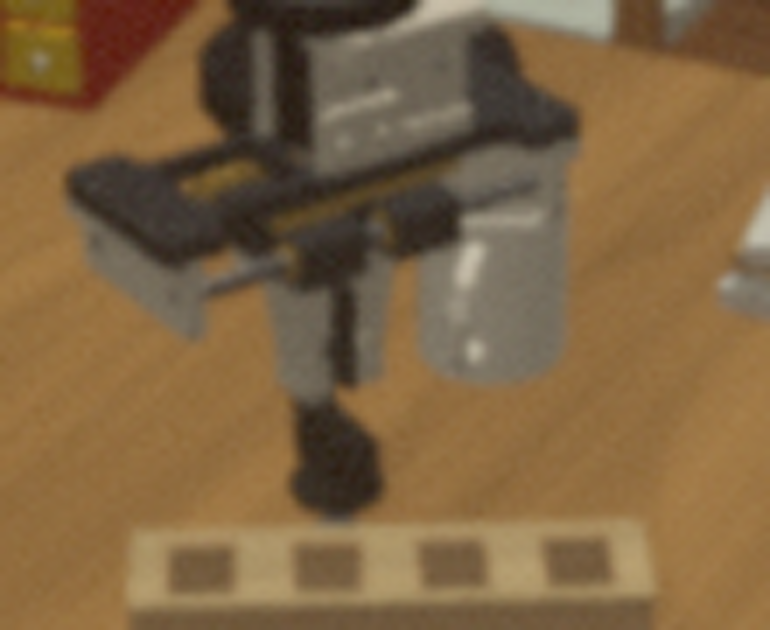

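The scene shows closed fingers tip ends at (330,390) behind the knob lump (340,450): I missed it. Measure the knob's dark blob in the initial pictures of both cameras.

```bash
python3 -c "
from h import *
g=grab('scene');f=grab('top')
print('gripper end exp', [((proj(f,[.4826+.445*k,.2669+.891*k,.16])-[220,220])*5).round() for k in(-.0965,0)])
for n,x0,y0,w,h in(('top0',248,274,32,28),('scene0',304,172,30,24)):
    I=cv2.imread(f'pics/{n}.png')[y0:y0+h,x0:x0+w].max(2)
    print(n,x0,y0)
    for r in I: print(' '.join(f'{v:3d}' for v in r))
for p in ([.4828,.2668],[.497,.253]):
  for z in(0,.068,.1): print(p,z,proj(f,p+[z]).round(1),proj(g,p+[z]).round(1))
"
```

```text
gripper end exp [array([326., 399.]), array([168., 321.])]
top0 248 274
137 136 136 138 138 137 137 137 139 138 138 141 138 112  79  82  82  84  82  82  82  81  83  82  81  71  59 100 158 180 184 184
140 140 139 142 142 141 141 143 142 144 144 144 142 126  88  83  83  81  81  81  80  84  88  82  77  59  39  58 118 162 180 185
143 142 142 144 143 144 144 144 146 145 143 138 144 139 108  80  83  82  82  80  84  99 114 102  70  41  33  32  60 120 170 184
141 139 141 141 142 141 141 142 144 140 130 115 123 130 115  84  83  81  82  88 101 131 148 134  94  54  35  29  34  85 151 178
137 137 138 139 137 139 139 140 140 129 100  69  75  96 102  88  82  82  96 122 135 151 159 154 128  86  46  30  28  45 105 158
136 135 137 136 137 138 138 140 135 112  68  38  36  51  69  81  82  98 124 152 157 156 156 158 150 116  72  37  32  40  71 118
132 134 134 135 134 133 132 126 118  85  48  42  33  28  39  69 105 132 149 159 159 156 155 158 156 140 103  63  52  66  75  86
128 129 128 131 128 119 111  91  74  51  39  37  34  23  28  78 137 156 157 156 156 157 156 157 158 158 124  84  78  83  82  82
123 
[... 5036 characters left out ...]
64  84 101 117 135 142 147 148 149 149 148 149 147 142
156 156 151 149 149 149 150 148 144 133 121 105  88  71  62  71  93 118 129 136 142 145 145 149 149 148 148 147 145 144
158 156 153 155 153 153 152 154 152 149 143 128 115 105 103 107 120 139 146 149 152 152 156 155 155 155 156 153 151 151
163 163 163 162 161 162 165 164 164 162 157 153 149 147 147 147 151 161 165 166 168 168 169 167 167 166 167 166 164 163
[0.4828, 0.2668] 0 [260.9 290.6] [317.1 207.2]
[0.4828, 0.2668] 0.068 [258. 288.] [316.8 187.9]
[0.4828, 0.2668] 0.1 [256.6 286.7] [316.6 178.4]
[0.497, 0.253] 0 [265.6 285.9] [319.1 210.8]
[0.497, 0.253] 0.068 [262.9 283.1] [318.8 191.4]
[0.497, 0.253] 0.1 [261.6 281.7] [318.7 181.8]
```

```bash
python3 -c "
from h import *
g=grab('scene');f=grab('top')
for z in(.178,.2,.22,.247): print(z,proj(g,[.4832,.2663,z]).round(1))
print('finger L/R tips at k1', [proj(g,[.4832+.455*k,.2663+.89*k,.178]).round(1) for k in(-.03,.03)])
for z in(.073,.095,.11,.145): print(z,proj(g,[.4826,.2669,z]).round(1))
print(monitor.get_state())
# base ring ellipse/known checks in scene
print('block corners', [proj(g,[*p,.125]).round(1) for p in ((.6434,.2163),(.6685,.174),(.5057,.0803),(.4813,.1231))])
print('robot base origin',proj(f,[0,0,0]),proj(g,[0,0,0]))
"
```

```text
0.178 [316.3 154. ]
0.2 [316.1 146.7]
0.22 [316. 140.]
0.247 [315.9 130.6]
finger L/R tips at k1 [array([307.1, 157. ]), array([325.2, 151. ])]
0.073 [316.7 186.4]
0.095 [316.6 179.9]
0.11 [316.5 175.3]
0.145 [316.3 164.4]
{'t': 3.8, 'q': array([ 8.60462073e-01,  2.60531437e-01, -4.13944420e-01,  5.32500409e-05,
       -8.96368532e-01,  2.38976595e-01]), 'qd': array([ 0.00041725,  0.00148915,  0.00032828, -0.00111101,  0.00071164,
        0.00122282]), 'joint_efforts': array([-1.38056232e-03, -4.56334841e+01,  2.44016504e+01,  5.80107808e+00,
        5.40822151e-02,  6.96430970e-05]), 'eef_pos': array([0.48258195, 0.26691234, 0.09485226]), 'ee_rot': array([ 3.14153611e+00, -2.90312791e-05, -4.71324406e-01]), 'force': array([ 0.03387586, -0.3433001 ,  0.31458766]), 'moment': array([-0.02688575,  0.01169526,  0.00067208]), 'gripper_force': 0.0, 'width': 0.004786431888162257}
block corners [array([361.1, 193.6]), array([363.3, 204.2]), array([288.8, 205.8]), array([289.4, 195.2])]
robot base origin [351.45214687 460.31335865] [132.69649507 209.58213087]
```

Block corners agree between cameras, but the fingertips appear ~35 mm higher than the reading implies. Reopen, descend 15 mm more (clear in either case) and close.

>>> {"method": "servo_tool", "body": {"targets": [{"xyz": [0, 0, 0], "angular": [0, 0, 0], "claw": 5.5}, {"xyz": [0, 0, 0], "angular": [0, 0, 0], "claw": 5.5}, {"xyz": [0, 0, 0], "angular": [0, 0, 0], "claw": 5.5}, {"xyz": [0, 0, 0], "angular": [0, 0, 0], "claw": 5.5}, {"xyz": [0, 0, 0], "angular": [0, 0, 0], "claw": 5.5}, {"xyz": [0, 0, 0], "angular": [0, 0, 0], "claw": 5.5}, {"xyz": [0, 0, 0], "angular": [0, 0, 0], "claw": 5.5}, {"xyz": [0.2, -0.2, 0.5], "angular": [0, 0, 0], "claw": 5.5}, {"xyz": [0, 0, 0.5], "angular": [0, 0, 0], "claw": 5.5}, {"xyz": [0, 0, 0.5], "angular": [0, 0, 0], "claw": 5.5}, {"xyz": [0, 0, 0], "angular": [0, 0, 0], "claw": 5.5}]}}

```text
t: 4.9
eef_pos: [0.4847, 0.2673, 0.0787]
ee_rot: [3.14, 0.001, -0.472]
force: [-0.9, 0.4, -0.2]
width: 0.0553
gripper_force: 0.0
```

>>> {"method": "servo_tool", "body": {"targets": [{"xyz": [0, 0, 0], "angular": [0, 0, 0], "claw": 3}, {"xyz": [0, 0, 0], "angular": [0, 0, 0], "claw": 2}, {"xyz": [0, 0, 0], "angular": [0, 0, 0], "claw": 1}, {"xyz": [0, 0, 0], "angular": [0, 0, 0], "claw": 0.5}, {"xyz": [0, 0, 0], "angular": [0, 0, 0], "claw": 0.5}, {"xyz": [0, 0, 0], "angular": [0, 0, 0], "claw": 0.5}, {"xyz": [0, 0, 0], "angular": [0, 0, 0], "claw": 0.5}, {"xyz": [0, 0, 0], "angular": [0, 0, 0], "claw": 0.5}], "force": 25}}

```text
t: 5.7
eef_pos: [0.4851, 0.2674, 0.0799]
ee_rot: [3.141, 0.0, -0.471]
force: [-0.5, -1.9, 3.1]
width: 0.0128
gripper_force: 24.5
```

Now it grips (only the bar's top). The true height is ~30 mm above the reading; go 12 mm deeper and grip again.

>>> {"method": "servo_tool", "body": {"targets": [{"xyz": [0, 0, 0], "angular": [0, 0, 0], "claw": 3}, {"xyz": [0, 0, 0], "angular": [0, 0, 0], "claw": 4}, {"xyz": [0, 0, 0], "angular": [0, 0, 0], "claw": 4}, {"xyz": [0, 0, 0], "angular": [0, 0, 0], "claw": 4}, {"xyz": [0, 0, 0], "angular": [0, 0, 0], "claw": 4}, {"xyz": [0, 0, 0.4], "angular": [0, 0, 0], "claw": 4}, {"xyz": [0, 0, 0.4], "angular": [0, 0, 0], "claw": 4}, {"xyz": [0, 0, 0.4], "angular": [0, 0, 0], "claw": 4}, {"xyz": [0, 0, 0], "angular": [0, 0, 0], "claw": 4}]}}

```text
t: 6.6
eef_pos: [0.4848, 0.2674, 0.067]
ee_rot: [3.14, 0.001, -0.472]
force: [-0.2, -0.1, -0.4]
width: 0.0402
gripper_force: 0.0
```

>>> {"method": "servo_tool", "body": {"targets": [{"xyz": [0, 0, 0], "angular": [0, 0, 0], "claw": 2}, {"xyz": [0, 0, 0], "angular": [0, 0, 0], "claw": 1}, {"xyz": [0, 0, 0], "angular": [0, 0, 0], "claw": 0.5}, {"xyz": [0, 0, 0], "angular": [0, 0, 0], "claw": 0.5}, {"xyz": [0, 0, 0], "angular": [0, 0, 0], "claw": 0.5}, {"xyz": [0, 0, 0], "angular": [0, 0, 0], "claw": 0.5}, {"xyz": [0, 0, 0], "angular": [0, 0, 0], "claw": 0.5}], "force": 30}}

```text
t: 7.3
eef_pos: [0.4851, 0.2671, 0.0678]
ee_rot: [3.141, -0.0, -0.471]
force: [0.8, -5.4, 2.6]
width: 0.0137
gripper_force: 29.9
```

```bash
python3 -c "
from h import *
s=monitor.get_state();print(s['force'],s['moment'],s['width'],s['eef_pos'])
g=grab('scene');crop(g,270,120,110,90,7,'k4.png')"
```

```text
[ 0.78608289 -5.36903561  2.62398873] [-1.68129166  0.01980667  0.08035868] 0.013743939795323092 [0.48508604 0.26714061 0.06784644]
```

View pics/k4.png

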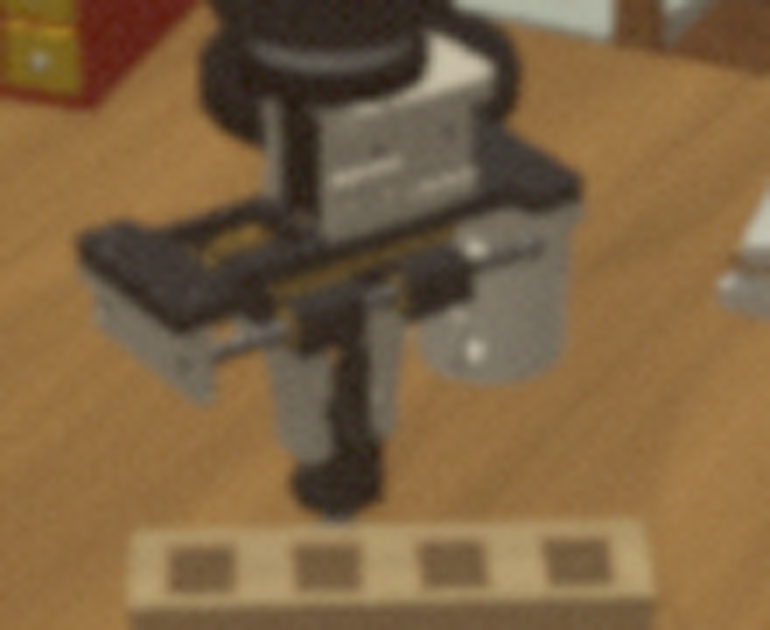

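The fingers now straddle the bar (tips at about (330,455)), width 13.7 mm. Loosen by about 62°.

>>> {"method": "servo_tool", "body": {"targets": [{"xyz": [0, 0, 0], "angular": [0, 0, -6], "claw": 0.5}, {"xyz": [0, 0, 0], "angular": [0, 0, -7], "claw": 0.5}, {"xyz": [0, 0, 0], "angular": [0, 0, -7], "claw": 0.5}, {"xyz": [0, 0, 0], "angular": [0, 0, -7], "claw": 0.5}, {"xyz": [0, 0, 0], "angular": [0, 0, -7], "claw": 0.5}, {"xyz": [0, 0, 0], "angular": [0, 0, -7], "claw": 0.5}, {"xyz": [0, 0, 0], "angular": [0, 0, -7], "claw": 0.5}, {"xyz": [0, 0, 0], "angular": [0, 0, -7], "claw": 0.5}, {"xyz": [0, 0, 0], "angular": [0, 0, -7], "claw": 0.5}, {"xyz": [0, 0, 0], "angular": [0, 0, 0], "claw": 0.5}]}}

```text
t: 8.35
eef_pos: [0.4851, 0.268, 0.0678]
ee_rot: [-3.141, -0.0, 0.613]
force: [-1.8, -0.7, 0.2]
width: 0.0136
gripper_force: 29.8
```

```bash
python3 -c "
from h import *
s=monitor.get_state();print(s['force'],s['moment'],s['width'],s['eef_pos'],np.degrees(s['ee_rot']))"
```

```text
[-1.81962245 -0.69852968  0.20600424] [-0.48833182  0.42739244  0.12869097] 0.013625691418199595 [0.48509602 0.26802848 0.06779855] [-1.79977485e+02 -2.99147842e-03  3.50943597e+01]
```

>>> {"method": "servo_tool", "body": {"targets": [{"xyz": [0, 0, 0], "angular": [0, 0, 0], "claw": 3}, {"xyz": [0, 0, 0], "angular": [0, 0, 0], "claw": 5}, {"xyz": [0, 0, 0], "angular": [0, 0, 0], "claw": 5}, {"xyz": [0, 0, 0], "angular": [0, 0, 0], "claw": 5}, {"xyz": [0, 0, 0], "angular": [0, 0, 0], "claw": 5}, {"xyz": [0, 0, -2], "angular": [0, 0, 0], "claw": 5}, {"xyz": [0, 0, -3], "angular": [0, 0, 0], "claw": 5}, {"xyz": [0, 0, -3], "angular": [0, 0, 0], "claw": 5}, {"xyz": [0, 0, -3], "angular": [0, 0, 0], "claw": 5}, {"xyz": [0, 0, 0], "angular": [0, 0, 8], "claw": 5}, {"xyz": [0, 0, 0], "angular": [0, 0, 8], "claw": 5}, {"xyz": [0, 0, 0], "angular": [0, 0, 8], "claw": 5}, {"xyz": [0, 0, 0], "angular": [0, 0, 8], "claw": 5}, {"xyz": [0, 0, 0], "angular": [0, 0, 8], "claw": 5}, {"xyz": [0, 0, 0], "angular": [0, 0, 8], "claw": 5}, {"xyz": [0, 0, 0], "angular": [0, 0, 8], "claw": 5}, {"xyz": [0, 0, 0], "angular": [0, 0, 8], "claw": 5}, {"xyz": [0, 0, 0], "angular": [0, 0, 8], "claw": 5}, {"xyz": [0, 0, 0], "angular": [0, 0, 8], "claw": 5}]}}

```text
t: 10.25
eef_pos: [0.4852, 0.2678, 0.1778]
ee_rot: [-3.142, 0.0, -0.792]
force: [-0.5, -0.1, 0.0]
width: 0.0501
gripper_force: 0.0
```

```bash
python3 -c "
from h import *
f=grab('top');hs=cv2.cvtColor(f['color'],cv2.COLOR_BGR2HSV)
m=(hs[...,0]>18)&(hs[...,0]<32)&(hs[...,1]>130)&(hs[...,2]>120);m[:,:285]=0;m[:,310:]=0;m[:205]=0;m[225:]=0
p=np.argwhere(m);print(len(p),p.mean(0)[::-1],p.min(0),p.max(0));c=p.mean(0)[::-1]
P=ray(f,*c,.014);d=P[:2]-[.5745,.1482];print(P,np.degrees(np.arctan2(d[1],d[0])),np.hypot(*d))
b=f['color'].astype(int);m=(b[...,0]>=b[...,2]-2)&(b[...,0]>55);m[:205]=0;m[310:]=0;m[:,:250]=0;m[:,350:]=0
m=cv2.morphologyEx(m.astype(np.uint8),2,np.ones((3,3)));cs,_=cv2.findContours(m,0,1);c=max(cs,key=cv2.contourArea);h=cv2.convexHull(c);print('ell',cv2.fitEllipse(h),ray(f,*cv2.fitEllipse(h)[0],.014))
plan([.6245,.0616,.15],down(-60))
"
```

```text
15 [297.73333333 217.86666667] [215 296] [220 299]
[0.70500584 0.15688203 0.014     ] 3.8060507909534107 0.13079430723005175
ell ((293.8830871582031, 267.28253173828125), (77.70452117919922, 103.56698608398438), 46.47772979736328) [0.55141184 0.16729392 0.014     ]
now [0.4852 0.2677 0.1778] [180.    0.  -45.8] q [ 0.86  0.18 -0.3  -0.   -1.08 -0.09] F [-1.2 -0.2 -0.3] w 0.0499 t 10.3
shift cm (tool) [24.49  4.36  2.78] n>= 5.007071787982659
turn deg [ 0.    0.   14.15] n>= 1.6476124936319543
```

>>> {"method": "servo_tool", "body": {"targets": [{"xyz": [2.45, 0.436, 0], "angular": [0, 0, 0], "claw": 5}, {"xyz": [2.45, 0.436, 0], "angular": [0, 0, 0], "claw": 5}, {"xyz": [2.45, 0.436, 0], "angular": [0, 0, 0], "claw": 5}, {"xyz": [2.45, 0.436, 0], "angular": [0, 0, 0], "claw": 5}, {"xyz": [2.45, 0.436, 0], "angular": [0, 0, 0], "claw": 5}, {"xyz": [2.45, 0.436, 0], "angular": [0, 0, 0], "claw": 5}, {"xyz": [2.45, 0.436, 0], "angular": [0, 0, 0], "claw": 5}, {"xyz": [2.45, 0.436, 0], "angular": [0, 0, 0], "claw": 5}, {"xyz": [2.45, 0.436, 0], "angular": [0, 0, 0], "claw": 5}, {"xyz": [2.45, 0.436, 0], "angular": [0, 0, 0], "claw": 5}, {"xyz": [0, 0, 0], "angular": [0, 0, 7.1], "claw": 5}, {"xyz": [0, 0, 0], "angular": [0, 0, 7.1], "claw": 5}, {"xyz": [0, 0, 0], "angular": [0, 0, 0], "claw": 5}]}}

```text
t: 11.6
eef_pos: [0.6277, 0.0634, 0.1776]
ee_rot: [3.141, 0.0, -1.034]
force: [-0.8, -0.2, -0.2]
width: 0.0498
gripper_force: 0.0
```

```bash
python3 -c "
from h import *
plan([.6245,.0616,.075],down(-60))
g=grab('scene');crop(g,250,130,130,100,6,'h1.png')
print(proj(g,[.6245,.0616,.121])*6-[250*6,130*6], proj(g,[.6245,.0616,.1778+.007])*6-[250*6,130*6])"
```

```text
now [0.6277 0.0634 0.1776] [180.    0.  -59.2] q [ 0.41  0.31 -0.14 -0.   -1.13  0.13] F [-0.8 -0.2 -0.2] w 0.0498 t 11.6
shift cm (tool) [-1.000e-02  3.600e-01  1.026e+01] n>= 2.053737010375616
turn deg [0.02 0.01 0.78] n>= 0.09091557072590316
[462.80468561 564.76754691] [462.78998118 431.47948811]
```

View pics/h1.png

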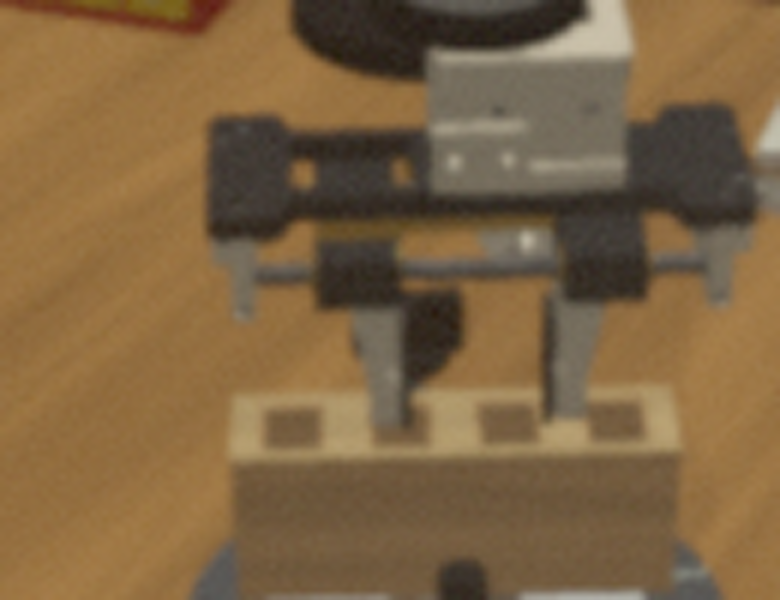

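Fingertips at (390,420) and (570,415) straddle the post column (x≈463), slightly right; correct 3.6 mm and descend.

>>> {"method": "servo_tool", "body": {"targets": [{"xyz": [0, 0.36, 0], "angular": [0, 0, 0.8], "claw": 5}, {"xyz": [0, 0, 2], "angular": [0, 0, 0], "claw": 5}, {"xyz": [0, 0, 2.5], "angular": [0, 0, 0], "claw": 5}, {"xyz": [0, 0, 2], "angular": [0, 0, 0], "claw": 5}, {"xyz": [0, 0, 2], "angular": [0, 0, 0], "claw": 5}, {"xyz": [0, 0, 1], "angular": [0, 0, 0], "claw": 5}, {"xyz": [0, 0, 1], "angular": [0, 0, 0], "claw": 5}, {"xyz": [0, 0, 0], "angular": [0, 0, 0], "claw": 5}, {"xyz": [0, 0, 0], "angular": [0, 0, 0], "claw": 3}, {"xyz": [0, 0, 0], "angular": [0, 0, 0], "claw": 2}, {"xyz": [0, 0, 0], "angular": [0, 0, 0], "claw": 1}, {"xyz": [0, 0, 0], "angular": [0, 0, 0], "claw": 1}, {"xyz": [0, 0, 0], "angular": [0, 0, 0], "claw": 1}, {"xyz": [0, 0, 0], "angular": [0, 0, 0], "claw": 1}, {"xyz": [0, 0, 0], "angular": [0, 0, 0], "claw": 1}], "force": 15}}

```text
t: 13.15
eef_pos: [0.6247, 0.0619, 0.0733]
ee_rot: [-3.141, -0.0, -1.047]
force: [-1.1, -1.1, 3.3]
width: 0.0198
gripper_force: 15.0
```

>>> {"method": "servo_tool", "body": {"targets": [{"xyz": [-0.024, -0.698, 0], "angular": [0, 0, -4], "claw": 1}, {"xyz": [-0.024, -0.698, 0], "angular": [0, 0, -4], "claw": 1}, {"xyz": [-0.024, -0.698, 0], "angular": [0, 0, -4], "claw": 1}, {"xyz": [-0.024, -0.698, 0], "angular": [0, 0, -4], "claw": 1}, {"xyz": [-0.024, -0.698, 0], "angular": [0, 0, -4], "claw": 1}, {"xyz": [-0.024, -0.698, 0], "angular": [0, 0, -4], "claw": 1}, {"xyz": [-0.024, -0.698, 0], "angular": [0, 0, -4], "claw": 1}, {"xyz": [-0.024, -0.698, 0], "angular": [0, 0, -4], "claw": 1}, {"xyz": [-0.024, -0.698, 0], "angular": [0, 0, -4], "claw": 1}, {"xyz": [-0.024, -0.698, 0], "angular": [0, 0, -4], "claw": 1}, {"xyz": [-0.024, -0.698, 0], "angular": [0, 0, -4], "claw": 1}, {"xyz": [-0.024, -0.698, 0], "angular": [0, 0, -4], "claw": 1}, {"xyz": [-0.024, -0.698, 0], "angular": [0, 0, -4], "claw": 1}, {"xyz": [-0.024, -0.698, 0], "angular": [0, 0, -4], "claw": 1}, {"xyz": [-0.024, -0.698, 0], "angular": [0, 0, -4], "claw": 1}, {"xyz": [-0.024, -0.698, 0], "angular": [0, 0, -4], "claw": 1}, {"xyz": [0, 0, 0], "angular": [0, 0, 0], "claw": 1}, {"xyz": [0, 0, 0], "angular": [0, 0, 0], "claw": 1}]}}

```text
t: 14.95
eef_pos: [0.6725, 0.1554, 0.0732]
ee_rot: [3.141, 0.003, 0.07]
force: [-10.1, 0.1, 9.9]
width: 0.0196
gripper_force: 15.0
```

```bash
python3 -c "
from h import *
s=monitor.get_state();print(s['force'],s['width'],s['eef_pos']);d=s['eef_pos'][:2]-[.5745,.1482];print(np.degrees(np.arctan2(d[1],d[0])),np.hypot(*d))
g=grab('scene');crop(g,265,170,130,100,6,'h2.png')"
```

```text
[-10.07758485   0.11497025   9.86231946] 0.019616432598499593 [0.67245765 0.15541121 0.07324337]
4.210270038813032 0.09822272329791212
```

View pics/h2.png

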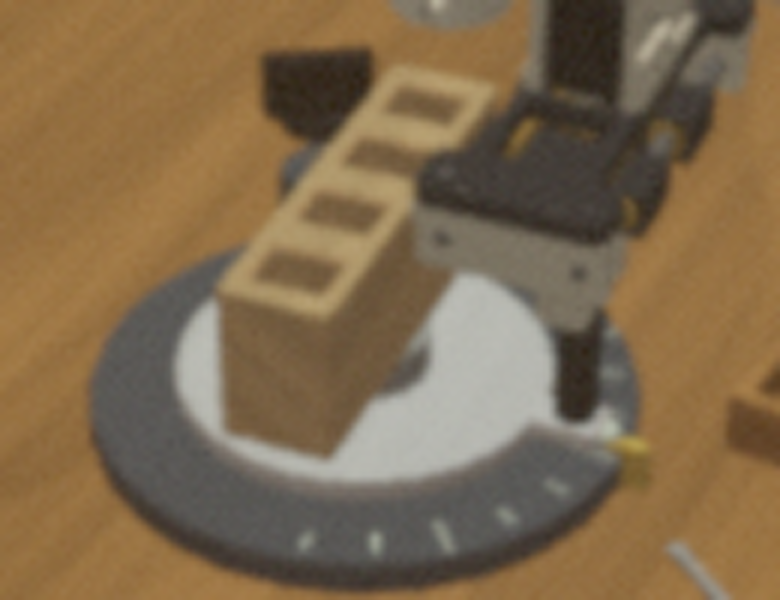

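The head swung with the handle; the pointer is by the mark at (630,445). Release, rise and check.

>>> {"method": "servo_tool", "body": {"targets": [{"xyz": [0, 0, 0], "angular": [0, 0, 0], "claw": 2.5}, {"xyz": [0, 0, 0], "angular": [0, 0, 0], "claw": 4}, {"xyz": [0, 0, 0], "angular": [0, 0, 0], "claw": 5}, {"xyz": [0, 0, 0], "angular": [0, 0, 0], "claw": 5}, {"xyz": [0, 0, -1], "angular": [0, 0, 0], "claw": 5}, {"xyz": [0, 0, -2.5], "angular": [0, 0, 0], "claw": 5}, {"xyz": [0, 0, -3], "angular": [0, 0, 0], "claw": 5}, {"xyz": [0, 0, -3.5], "angular": [0, 0, 0], "claw": 5}, {"xyz": [-2.5, -2, 0], "angular": [0, 0, -5], "claw": 5}, {"xyz": [-2.5, -2, 0], "angular": [0, 0, -5], "claw": 5}, {"xyz": [-2.5, -2, 0], "angular": [0, 0, -5], "claw": 5}, {"xyz": [-2.5, -2, 0], "angular": [0, 0, -5], "claw": 5}, {"xyz": [-2.5, -2, 0], "angular": [0, 0, -5], "claw": 5}, {"xyz": [-2.5, -2, 0], "angular": [0, 0, -5], "claw": 5}, {"xyz": [-2.5, -2, 0], "angular": [0, 0, 0], "claw": 5}, {"xyz": [-2.5, -2, 0], "angular": [0, 0, 0], "claw": 5}, {"xyz": [0, 0, 0], "angular": [0, 0, 0], "claw": 5}]}}

```text
t: 16.7
eef_pos: [0.4321, 0.2322, 0.1741]
ee_rot: [-3.141, -0.001, 0.595]
force: [-0.1, 0.6, 0.5]
width: 0.0501
gripper_force: 0.0
```

```bash
python3 -c "
from h import *
plan([.4851,.2672,.12],down(35))
f=grab('top');crop(f,250,205,100,100,6,'h3.png')
for nm,z in(('handle',.121),):
    I=f['color'].max(2).astype(int)
    p=proj(f,[.6743,.1548,.121]);print(p)
    x,y=p.astype(int);m=I[y-7:y+12,x-8:x+9];print(m)
"
```

```text
now [0.4321 0.2322 0.1741] [-1.799e+02 -1.000e-01  3.410e+01] q [ 0.89  0.08 -0.44 -0.   -1.05  1.27] F [-0.1  0.6  0.5] w 0.0501 t 16.7
shift cm (tool) [6.34 0.08 5.42] n>= 1.6685064168500094
turn deg [-0.06 -0.07 -0.91] n>= 0.10674947489570058
[296.44636634 218.95276846]
[[128 126 125 127 127 126 127 127 127 126 128 127 128 127 128 127 130]
 [128 127 128 128 129 128 128 128 129 129 128 127 129 128 129 129 129]
 [132 132 132 129 133 131 132 132 132 133 132 131 132 132 132 131 134]
 [132 131 132 134 135 133 132 133 132 136 136 134 132 133 132 133 132]
 [135 135 136 136 134 136 133 134 133 145 150 141 134 136 136 136 134]
 [138 137 137 139 138 131 123 118 116 141 157 146 138 136 136 137 137]
 [135 135 135 137 132 112  81  66  62  88 126 132 134 136 135 135 133]
 [133 134 135 136 124  87  50  35  32  36  70 106 128 134 134 134 134]
 [136 137 138 135 114  71  42  35  34  31  37  82 120 126 125 131 130]
 [136 136 130 124  98  57  37  39  39  33  33  76 121 112 100 107 109]
 [125 119 104  98  80  49  38  38  37  33  22  86 146 123  90  87  85]
 [ 95  89  99  96  85  57  34  31  33  23  15  85 143 122  92  88  87]
 [ 84 100 125 110  87  63  30  20  21  11   6  68 124 109  90  89  85]
 [ 83 106 138 124  93  64  38  13   9  13   8  55  99  93  87  87  86]
 [ 84  99 129 130 102  77  51  24   7  11   8  40  78  81  82  86  90]
 [ 84  90 111 118 101  88  81  50  15  13   9  33  64  71  82  89  88]
 [ 87  86  91  94  90  94 109  77  28   8  13  43  84  83  83  87  88]
 [ 87  87  84  84  83  98 131 111  70  52  61 101 137 113  88  87  87]
 [ 84  85  84  85  82 105 151 156 141 125 135 157 174 136  91  82  85]]
```

View pics/h3.png

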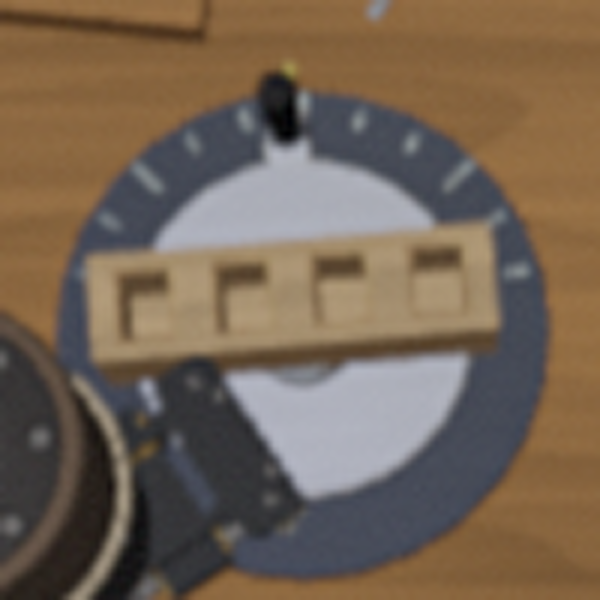

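```bash
python3 -c "
from h import *
f=grab('top');I=f['color'].astype(float)
def q(X,Y,z=.125): return c1(f,X,Y,z,250,205,6)
for a,b in(((85,255),(492,223)),((95,362),(497,328))):
    d=q(*a)-q(*b);print(np.degrees(np.arctan2(d[1],d[0]))-90)
c=np.mean([q(*p) for p in((85,255),(492,223),(95,362),(497,328))],0);print(c)
# subpixel far top edge of block: red/blue gradient along columns
G=cv2.GaussianBlur(I[...,2]-I[...,0],(0,0),.8);pts=[]
for u in range(268,330):
    if 290<u<305: continue
    v=np.arange(236,254);col=G[236:254,u];g=np.diff(col);k=g.argmax();
    w=np.clip(g[max(0,k-2):k+3],0,None);pts.append(ray(f,u,(w*(v[max(0,k-2):k+3]+.5)).sum()/w.sum(),.125)[:2])
p=np.array(pts,np.float32);vx,vy,x,y=cv2.fitLine(p,cv2.DIST_HUBER,0,.01,.01).ravel();print(np.degrees(np.arctan2(-vx,vy)) , x,y)
h=ray(f,295.7,220.2,.121);d=h[:2]-[.5745,.1482];print('handle',h,np.degrees(np.arctan2(d[1],d[0])))
"
```

```text
4.442447108158717
4.740419289436048
[0.57393363 0.14842687 0.125     ]
-175.39247 0.5986923 0.14813316
handle [0.67063167 0.1569015  0.121     ] 5.172116765078197
```

```bash
python3 -c "
from h import *
f=grab('top');g=grab('scene')
for n,c,(x0,y0,x1,y1) in(('top0',f,(288,208,308,224)),('scene0',g,(358,236,380,254))):
    I=cv2.imread(f'pics/{n}.png');hs=cv2.cvtColor(I,cv2.COLOR_BGR2HSV)[y0:y1,x0:x1].astype(int)
    w=np.clip((hs[...,1]-135.),0,None)*((hs[...,0]>19)&(hs[...,0]<33)&(hs[...,2]>100))
    yy,xx=np.mgrid[y0:y1,x0:x1];u,v=(w*xx).sum()/w.sum(),(w*yy).sum()/w.sum();print(n,u,v,(w>0).sum())
    for z in(.010,.014,.02):
        P=ray(c,u,v,z);d=P[:2]-[.5745,.1483];print(z,P[:2],np.degrees(np.arctan2(d[1],d[0])),np.hypot(*d))
"
```

```text
top0 297.7878787878788 218.56060606060606 10
0.01 [0.70382945 0.15691133] 3.809385435811788 0.12961582155736348
0.014 [0.70280666 0.15669742] 3.744555710545017 0.12858116425506771
0.02 [0.70127248 0.15637655] 3.6453311884178627 0.12702949324731222
scene0 370.4848484848485 245.59595959595958 15
0.01 [0.70054881 0.16281173] 6.567424827111266 0.12688141052470764
0.014 [0.70226953 0.158217  ] 4.438189835264883 0.12815381298533876
0.02 [0.70485061 0.15132491] 1.3293666581009922 0.13038570610936392
```

Head ≈4.4°, mark ≈4°: aligned. Now back over the knob to tighten.

>>> {"method": "servo_tool", "body": {"targets": [{"xyz": [2, 0, 0], "angular": [0, 0, -0.9], "claw": 4.5}, {"xyz": [2, 0.03, 0], "angular": [0, 0, 0], "claw": 4.5}, {"xyz": [2.34, 0.15, 0], "angular": [0, 0, 0], "claw": 4.5}, {"xyz": [0, 0, 2.5], "angular": [0, 0, 0], "claw": 4.5}, {"xyz": [0, 0, 2.5], "angular": [0, 0, 0], "claw": 4.5}, {"xyz": [0, 0, 2.5], "angular": [0, 0, 0], "claw": 4.5}, {"xyz": [0, 0, 1.5], "angular": [0, 0, 0], "claw": 4.5}, {"xyz": [0, 0, 1], "angular": [0, 0, 0], "claw": 4.5}, {"xyz": [0, 0, 0.6], "angular": [0, 0, 0], "claw": 4.5}, {"xyz": [0, 0, 0], "angular": [0, 0, 0], "claw": 4.5}]}}

```text
t: 17.9
eef_pos: [0.4881, 0.2666, 0.0663]
ee_rot: [3.141, 0.001, 0.609]
force: [-0.0, 0.5, 0.8]
width: 0.045
gripper_force: 0.0
```

>>> {"method": "servo_tool", "body": {"targets": [{"xyz": [0, 0, 0], "angular": [0, 0, 0], "claw": 3}, {"xyz": [0, 0, 0], "angular": [0, 0, 0], "claw": 2}, {"xyz": [0, 0, 0], "angular": [0, 0, 0], "claw": 1}, {"xyz": [0, 0, 0], "angular": [0, 0, 0], "claw": 0.5}, {"xyz": [0, 0, 0], "angular": [0, 0, 0], "claw": 0.5}, {"xyz": [0, 0, 0], "angular": [0, 0, 0], "claw": 0.5}, {"xyz": [0, 0, 0], "angular": [0, 0, 0], "claw": 0.5}], "force": 35}}

```text
t: 18.6
eef_pos: [0.487, 0.2689, 0.0674]
ee_rot: [-3.139, -0.002, 0.609]
force: [-9.2, 7.8, 4.3]
width: 0.0133
gripper_force: 35.0
```

>>> {"method": "servo_tool", "body": {"targets": [{"xyz": [-0.1, -0.25, 0], "angular": [0, 0, 2], "claw": 0.5}, {"xyz": [0, 0, 0], "angular": [0, 0, 7], "claw": 0.5}, {"xyz": [0, 0, 0], "angular": [0, 0, 7], "claw": 0.5}, {"xyz": [0, 0, 0], "angular": [0, 0, 7], "claw": 0.5}, {"xyz": [0, 0, 0], "angular": [0, 0, 7], "claw": 0.5}, {"xyz": [0, 0, 0], "angular": [0, 0, 7], "claw": 0.5}, {"xyz": [0, 0, 0], "angular": [0, 0, 7], "claw": 0.5}, {"xyz": [0, 0, 0], "angular": [0, 0, 7], "claw": 0.5}, {"xyz": [0, 0, 0], "angular": [0, 0, 7], "claw": 0.5}, {"xyz": [0, 0, 0], "angular": [0, 0, 4], "claw": 0.5}, {"xyz": [0, 0, 0], "angular": [0, 0, 2], "claw": 0.5}, {"xyz": [0, 0, 0], "angular": [0, 0, 0], "claw": 0.5}]}}

```text
t: 19.8
eef_pos: [0.4868, 0.2662, 0.0674]
ee_rot: [3.14, -0.002, -0.509]
force: [8.5, -10.6, -2.8]
width: 0.0136
gripper_force: 35.0
```

```bash
python3 -c "
from h import *
s=monitor.get_state();print(s['force'],s['moment'],s['width'],s['eef_pos'],np.degrees(s['ee_rot']))"
```

```text
[  8.52958664 -10.60028397  -2.83336541] [-3.93663721 -3.18715385  0.07907238] 0.01358459757519001 [0.48677827 0.26621257 0.06742165] [ 1.79890891e+02 -1.35521030e-01 -2.91656023e+01]
```

>>> {"method": "servo_tool", "body": {"targets": [{"xyz": [0.2, 0, 0], "angular": [0, 0, 2], "claw": 0.5}, {"xyz": [0, 0, 0], "angular": [0, 0, 2], "claw": 0.5}, {"xyz": [0, 0, 0], "angular": [0, 0, 2], "claw": 0.5}, {"xyz": [0, 0, 0], "angular": [0, 0, 0], "claw": 0.5}]}}

```text
t: 20.2
eef_pos: [0.487, 0.2658, 0.0674]
ee_rot: [3.139, -0.001, -0.613]
force: [-1.0, -6.1, 4.2]
width: 0.0137
gripper_force: 35.3
```

```bash
python3 -c "
from h import *
s=monitor.get_state();print(s['force'],s['moment'],s['width'],s['eef_pos'],np.degrees(s['ee_rot']))"
```

```text
[-0.98675425 -6.06982996  4.16252302] [-2.03471382  0.35591971  0.49613859] 0.013716430015863744 [0.48695565 0.26581316 0.06737836] [ 1.79864851e+02 -3.87159542e-02 -3.51304977e+01]
```

>>> {"method": "servo_tool", "body": {"targets": [{"xyz": [0, 0, 0], "angular": [0, 0, 2], "claw": 0.5}, {"xyz": [0, 0, 0], "angular": [0, 0, 2], "claw": 0.5}, {"xyz": [0, 0, 0], "angular": [0, 0, 0], "claw": 0.5}]}}

```text
t: 20.5
eef_pos: [0.4867, 0.2659, 0.0673]
ee_rot: [3.139, -0.001, -0.682]
force: [-2.4, -6.1, 5.6]
width: 0.0144
gripper_force: 36.9
```

```bash
python3 -c "
from h import *
s=monitor.get_state();print(s['force'],s['moment'],s['width'],s['eef_pos'],np.degrees(s['ee_rot']))"
```

```text
[-2.37583867 -6.07736096  5.63865091] [-2.23370829  1.03287683  0.83034741] 0.014362708756133833 [0.48673387 0.26589245 0.06733524] [ 1.79853959e+02 -4.39487214e-02 -3.90868592e+01]
```

The moment rises to 0.8 N m with no further turn: tight stop reached. Release, lift, and check the wrist options for holding a pen upright with a quick orientation model.

>>> {"method": "servo_tool", "body": {"targets": [{"xyz": [0, 0, 0], "angular": [0, 0, 0], "claw": 2.5}, {"xyz": [0, 0, 0], "angular": [0, 0, 0], "claw": 4.5}, {"xyz": [0, 0, 0], "angular": [0, 0, 0], "claw": 4.5}, {"xyz": [0, 0, 0], "angular": [0, 0, 0], "claw": 4.5}, {"xyz": [0, 0, 0], "angular": [0, 0, 0], "claw": 4.5}, {"xyz": [0, 0, -1.5], "angular": [0, 0, 0], "claw": 4.5}, {"xyz": [0, 0, -3], "angular": [0, 0, 0], "claw": 4.5}, {"xyz": [0, 0, -3.5], "angular": [0, 0, 0], "claw": 4.5}, {"xyz": [0, 0, -4], "angular": [0, 0, 0], "claw": 4.5}, {"xyz": [0, 0, -4], "angular": [0, 0, 0], "claw": 4.5}]}}

```text
t: 21.5
eef_pos: [0.4871, 0.2672, 0.2283]
ee_rot: [3.141, 0.0, -0.682]
force: [0.8, 0.9, -1.2]
width: 0.0453
gripper_force: 0.0
```

```bash
cat > wr.py <<'E'
from h import *
L=[json.loads(l) for l in open("log.txt")]
def pre(q,s4): return Ro.from_euler('ZYXY',[q[0],q[1]-q[2],s4*q[3],-q[4]])*Ro.from_euler('x',-q[5])
Rc=None
for q,p,r in L:
    C=pre(q,-1).inv()*Ro.from_euler('xyz',r); print(C.as_rotvec().round(3))
Rc=C
E
cat >> wr.py <<'E'
for s4 in(1,-1):
  for q1 in (.35,.8):
    for d in(.5,.8):
      for az in(-90,-60,60,90,110):
        h=np.array([np.cos(np.radians(az)),np.sin(np.radians(az)),0]);u=np.array([0,0,1])
        for sg in(1,-1):
          R=Ro.from_matrix(np.stack([sg*u,np.cross(h,sg*u),h],1))
          M=Ro.from_euler('ZY',[q1,d]).inv()*R*Rc.inv()   # = Rx(s4q4)Ry(-q5)Rx(-q6)
          a,b,c=M.as_euler('XYX'); 
          for a,b,c in((a,b,c),(a-np.pi,-b,c+np.pi)):
            w=lambda x:(x+np.pi)%(2*np.pi)-np.pi
            q4,q5,q6=w(s4*a),-b,w(-c)
            if -3.03<q4<1.67 and -3.05<q5<0 and abs(q6)<3.03: print(s4,q1,d,az,'xup' if sg>0 else 'xdn',round(q4,2),round(q5,2),round(q6,2))
E
python3 wr.py; python3 -c "
from h import *
f=grab('top');print(pens(f))"
```

```text
[([0.5544, -0.2707], 5.5, 0.128), ([0.5434, -0.361], -15.0, 0.129), ([0.5426, -0.1272], 18.4, 0.13), ([0.4845, -0.1914], 15.6, 0.126)]Traceback (most recent call last):
  File "wr.py", line 6, in <module>
    C=pre(q,-1).inv()*Ro.from_euler('xyz',r); print(C.as_rotvec().round(3))
      ~~~^^^^^^
  File "wr.py", line 3, in pre
    def pre(q,s4): return Ro.from_euler('ZYXY',[q[0],q[1]-q[2],s4*q[3],-q[4]])*Ro.from_euler('x',-q[5])
                          ~~~~~~~~~~~~~^^^^^^^^^^^^^^^^^^^^^^^^^^^^^^^^^^^^^^^
  File "scipy/spatial/transform/_rotation.pyx", line 1413, in scipy.spatial.transform._rotation.Rotation.from_euler
ValueError: Expected axis specification to be a non-empty string of upto 3 characters, got ZYXY
```

```bash
sed -i "s/Ro.from_euler('ZYXY',\[q\[0\],q\[1\]-q\[2\],s4\*q\[3\],-q\[4\]\])\*Ro.from_euler('x',-q\[5\])/Ro.from_euler('ZYX',[q[0],q[1]-q[2],s4*q[3]])*Ro.from_euler('YX',[-q[4],-q[5]])/" wr.py; python3 wr.py
```

```text
[-1.209  1.209 -1.209]
[-1.209  1.209 -1.209]
[-1.209  1.209 -1.209]
[-1.209  1.209 -1.209]
[-1.209  1.209 -1.209]
[-1.209  1.209 -1.209]
1 0.35 0.5 -90 xup -1.4 -1.88 -0.53
1 0.35 0.5 -90 xdn -1.4 -1.88 2.61
1 0.35 0.5 -60 xup -1.65 -1.42 -0.51
1 0.35 0.5 -60 xdn -1.65 -1.42 2.64
1 0.35 0.5 110 xup 1.57 -1.57 -2.64
1 0.35 0.5 110 xdn 1.57 -1.57 0.5
1 0.35 0.8 -90 xup -1.31 -1.81 -0.83
1 0.35 0.8 -90 xdn -1.31 -1.81 2.31
1 0.35 0.8 -60 xup -1.7 -1.45 -0.81
1 0.35 0.8 -60 xdn -1.7 -1.45 2.33
1 0.35 0.8 110 xup 1.57 -1.57 -2.34
1 0.35 0.8 110 xdn 1.57 -1.57 0.8
1 0.8 0.5 -90 xup -1.11 -2.25 -0.66
1 0.8 0.5 -90 xdn -1.11 -2.25 2.48
1 0.8 0.5 -60 xup -1.44 -1.81 -0.52
1 0.8 0.5 -60 xdn -1.44 -1.81 2.63
1 0.8 0.8 -90 xup -0.93 -2.09 -0.98
1 0.8 0.8 -90 xdn -0.93 -2.09 2.17
1 0.8 0.8 -60 xup -1.37 -1.76 -0.82
1 0.8 0.8 -60 xdn -1.37 -1.76 2.32
-1 0.35 0.5 -90 xup 1.4 -1.88 -0.53
-1 0.35 0.5 -90 xdn 1.4 -1.88 2.61
-1 0.35 0.5 -60 xup 1.65 -1.42 -0.51
-1 0.35 0.5 -60 xdn 1.65 -1.42 2.64
-1 0.35 0.5 60 xup -2.09 -0.83 -2.44
-1 0.35 0.5 60 xdn -2.09 -0.83 0.7
-1 0.35 0.5 90 xup -1.74 -1.27 -2.
[... 413 characters left out ...]
0.5 -90 xup 1.11 -2.25 -0.66
-1 0.8 0.5 -90 xdn 1.11 -2.25 2.48
-1 0.8 0.5 -60 xup 1.44 -1.81 -0.52
-1 0.8 0.5 -60 xdn 1.44 -1.81 2.63
-1 0.8 0.5 60 xup -2.66 -0.55 -1.99
-1 0.8 0.5 60 xdn -2.66 -0.55 1.15
-1 0.8 0.5 90 xup -2.03 -0.89 -2.48
-1 0.8 0.5 90 xdn -2.03 -0.89 0.66
-1 0.8 0.5 110 xup -1.8 -1.18 -2.6
-1 0.8 0.5 110 xdn -1.8 -1.18 0.55
-1 0.8 0.8 -90 xup 0.93 -2.09 -0.98
-1 0.8 0.8 -90 xdn 0.93 -2.09 2.17
-1 0.8 0.8 -60 xup 1.37 -1.76 -0.82
-1 0.8 0.8 -60 xdn 1.37 -1.76 2.32
-1 0.8 0.8 60 xup -2.8 -0.83 -1.8
-1 0.8 0.8 60 xdn -2.8 -0.83 1.34
-1 0.8 0.8 90 xup -2.21 -1.05 -2.17
-1 0.8 0.8 90 xdn -2.21 -1.05 0.98
-1 0.8 0.8 110 xup -1.91 -1.26 -2.29
-1 0.8 0.8 110 xdn -1.91 -1.26 0.85
```

>>> {"method": "servo_tool", "body": {"targets": [{"xyz": [0, 0, 0], "angular": [8, 0, 0], "claw": 4.5}, {"xyz": [0, 0, 0], "angular": [0, 0, 0], "claw": 4.5}]}}

```text
t: 21.75
eef_pos: [0.4853, 0.2655, 0.2265]
ee_rot: [-2.998, 0.001, -0.684]
force: [1.0, 0.6, 0.8]
width: 0.0449
gripper_force: 0.0
```

```bash
python3 -c "
from h import *
import io,contextlib
with contextlib.redirect_stdout(io.StringIO()): from wr import pre,Rc
s=monitor.get_state()
for k in(1,-1): print(k,(pre(s['q'],k)*Rc).as_euler('xyz'),s['ee_rot'],s['q'].round(2))
plan([.5758,-.1162,.2283],down(18.4))
"
```

```text
1 [-2.99862547 -0.01308193 -0.67743982] [-2.99803827e+00  1.31688764e-03 -6.83503725e-01] [ 0.85  0.06 -0.34 -0.01 -1.03  0.04]
-1 [-2.99803827e+00  1.31688764e-03 -6.83503725e-01] [-2.99803827e+00  1.31688764e-03 -6.83503725e-01] [ 0.85  0.06 -0.34 -0.01 -1.03  0.04]
now [0.4853 0.2655 0.2265] [-1.718e+02  1.000e-01 -3.920e+01] q [ 0.85  0.06 -0.34 -0.01 -1.03  0.04] F [1.  0.6 0.8] w 0.0449 t 21.8
shift cm (tool) [31.12 23.6  -3.63] n>= 7.845360661193141
turn deg [ -7.56  -4.06 -57.46] n>= 6.763929243508887
```

>>> {"method": "servo_tool", "body": {"targets": [{"xyz": [0, 0, 0], "angular": [-8, 0, 0], "claw": 4}, {"xyz": [2.08, 1.59, 0], "angular": [0, 0, 0], "claw": 4}, {"xyz": [2.08, 1.59, 0], "angular": [0, 0, 0], "claw": 4}, {"xyz": [2.08, 1.59, 0], "angular": [0, 0, 0], "claw": 4}, {"xyz": [2.08, 1.59, 0], "angular": [0, 0, 0], "claw": 4}, {"xyz": [2.08, 1.59, 0], "angular": [0, 0, 0], "claw": 4}, {"xyz": [2.08, 1.59, 0], "angular": [0, 0, 0], "claw": 4}, {"xyz": [2.08, 1.59, 0], "angular": [0, 0, 0], "claw": 4}, {"xyz": [2.08, 1.59, 0], "angular": [0, 0, 0], "claw": 4}, {"xyz": [2.08, 1.59, 0], "angular": [0, 0, 0], "claw": 4}, {"xyz": [2.08, 1.59, 0], "angular": [0, 0, 0], "claw": 4}, {"xyz": [2.08, 1.59, 0], "angular": [0, 0, 0], "claw": 4}, {"xyz": [2.08, 1.59, 0], "angular": [0, 0, 0], "claw": 4}, {"xyz": [2.08, 1.59, 0], "angular": [0, 0, 0], "claw": 4}, {"xyz": [2.08, 1.59, 0], "angular": [0, 0, 0], "claw": 4}, {"xyz": [2.08, 1.59, 0], "angular": [0, 0, 0], "claw": 4}]}}

```text
t: 23.35
eef_pos: [0.579, -0.1155, 0.2265]
ee_rot: [3.141, 0.001, -0.683]
force: [0.3, 0.6, 0.3]
width: 0.0404
gripper_force: 0.0
```

>>> {"method": "servo_tool", "body": {"targets": [{"xyz": [0, 0, 0], "angular": [0, 0, 8.2], "claw": 4}, {"xyz": [0, 0, 0], "angular": [0, 0, 8.2], "claw": 4}, {"xyz": [0, 0, 0], "angular": [0, 0, 8.2], "claw": 4}, {"xyz": [0, 0, 0], "angular": [0, 0, 8.2], "claw": 4}, {"xyz": [0, 0, 0], "angular": [0, 0, 8.2], "claw": 4}, {"xyz": [0, 0, 0], "angular": [0, 0, 8.2], "claw": 4}, {"xyz": [0, 0, 0], "angular": [0, 0, 8.2], "claw": 4}, {"xyz": [0, 0, 0], "angular": [0, 0, 8.2], "claw": 4}, {"xyz": [0, 0, 0], "angular": [0, 0, 8.2], "claw": 4}, {"xyz": [0, 0, 0], "angular": [0, 0, 8.2], "claw": 4}, {"xyz": [0, 0, 0], "angular": [0, 0, 8.2], "claw": 4}, {"xyz": [0, 0, 0], "angular": [0, 0, 8.2], "claw": 4}, {"xyz": [0, 0, 0], "angular": [0, 0, 8.2], "claw": 4}, {"xyz": [0, 0, 0], "angular": [0, 0, 8.2], "claw": 4}, {"xyz": [0, 0, 0], "angular": [0, 0, 7.6], "claw": 4}, {"xyz": [0, 0, 0], "angular": [0, 0, 0], "claw": 4}]}}

```text
t: 24.95
eef_pos: [0.5789, -0.1144, 0.2265]
ee_rot: [3.141, -0.001, -2.821]
force: [-0.8, -0.0, -0.2]
width: 0.0401
gripper_force: 0.0
```

```bash
cat >> h.py <<'E'
def pen_goal(p,a,z,off=.035):
    a_=np.radians(a); g=np.array([p[0]+off*np.cos(a_),p[1]+off*np.sin(a_),z]); plan(g,down(a-180))
E
python3 -c "
from h import *
pen_goal((.5426,-.1272),18.4,.0)
g=grab('scene');crop(g,170,200,160,120,5,'p1.png')
print((proj(g,[.5758,-.1162,.2365])-[170,200])*5,(proj(g,[.5758,-.1162,.013])-[170,200])*5)"
```

```text
now [ 0.5789 -0.1144  0.2265] [ 180.    -0.  -161.6] q [ 0.14  0.21 -0.15 -0.   -1.21 -1.39] F [-0.8 -0.  -0.2] w 0.0401 t 24.9
shift cm (tool) [ 0.33 -0.07 22.65] n>= 4.530789877904644
turn deg [ 0.02 -0.04 -0.02] n>= 0.005823651698242225
[470.71370822  90.12388539] [512.77469879 483.35274423]
```

View pics/p1.png

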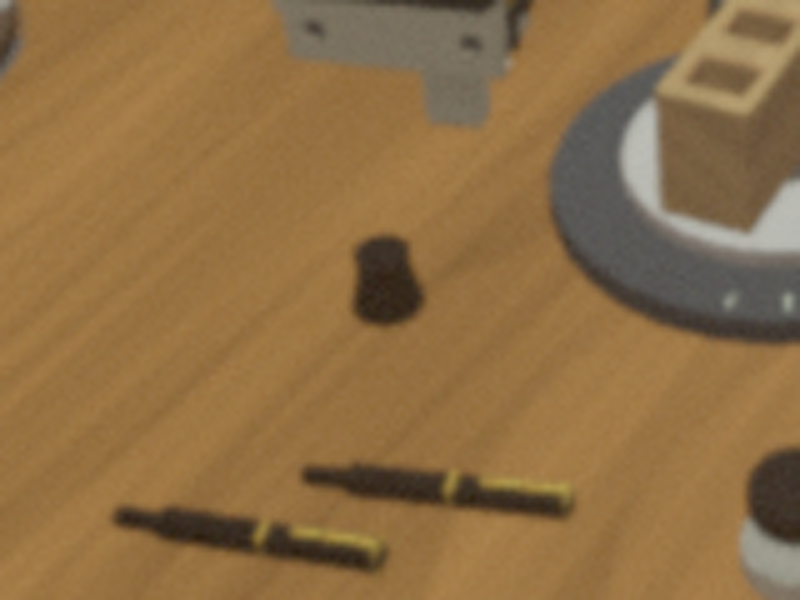

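Pens clearly seen, brass clips at the right ends (away from the robot); grasp point (512,483) is mid-clip. Descend.

>>> {"method": "servo_tool", "body": {"targets": [{"xyz": [0.33, -0.07, 3], "angular": [0, 0, 0], "claw": 4}, {"xyz": [0, 0, 4], "angular": [0, 0, 0], "claw": 4}, {"xyz": [0, 0, 4], "angular": [0, 0, 0], "claw": 4}, {"xyz": [0, 0, 4], "angular": [0, 0, 0], "claw": 4}, {"xyz": [0, 0, 3], "angular": [0, 0, 0], "claw": 4}, {"xyz": [0, 0, 2], "angular": [0, 0, 0], "claw": 4}, {"xyz": [0, 0, 1.2], "angular": [0, 0, 0], "claw": 4}, {"xyz": [0, 0, 0.8], "angular": [0, 0, 0], "claw": 4}, {"xyz": [0, 0, 0.6], "angular": [0, 0, 0], "claw": 4}, {"xyz": [0, 0, 0], "angular": [0, 0, 0], "claw": 4}]}}

```text
t: 26.0
eef_pos: [0.5762, -0.1162, 0.0008]
ee_rot: [-3.142, 0.0, -2.818]
force: [0.6, -0.1, -0.3]
width: 0.0401
gripper_force: 0.0
```

>>> {"method": "servo_tool", "body": {"targets": [{"xyz": [0, 0, 0.3], "angular": [0, 0, 0], "claw": 4}, {"xyz": [0, 0, 0], "angular": [0, 0, 0], "claw": 4}]}}

```text
t: 26.2
eef_pos: [0.5765, -0.1162, -0.0017]
ee_rot: [-3.141, 0.001, -2.819]
force: [-0.3, 0.1, -0.5]
width: 0.0398
gripper_force: 0.0
```

>>> {"method": "servo_tool", "body": {"targets": [{"xyz": [0, 0, 0.3], "angular": [0, 0, 0], "claw": 4}, {"xyz": [0, 0, 0], "angular": [0, 0, 0], "claw": 4}]}}

```text
t: 26.4
eef_pos: [0.576, -0.1162, -0.0052]
ee_rot: [3.142, 0.0, -2.819]
force: [0.1, -0.1, 0.3]
width: 0.0402
gripper_force: 0.0
```

>>> {"method": "servo_tool", "body": {"targets": [{"xyz": [0, 0, 0], "angular": [0, 0, 0], "claw": 2.5}, {"xyz": [0, 0, 0], "angular": [0, 0, 0], "claw": 1.5}, {"xyz": [0, 0, 0], "angular": [0, 0, 0], "claw": 0.8}, {"xyz": [0, 0, 0], "angular": [0, 0, 0], "claw": 0.5}, {"xyz": [0, 0, 0], "angular": [0, 0, 0], "claw": 0.5}, {"xyz": [0, 0, 0], "angular": [0, 0, 0], "claw": 0.5}, {"xyz": [0, 0, 0], "angular": [0, 0, 0], "claw": 0.5}], "force": 25}}

```text
t: 27.1
eef_pos: [0.5766, -0.1163, -0.0044]
ee_rot: [-3.141, 0.001, -2.818]
force: [-1.6, 0.2, 5.6]
width: 0.0053
gripper_force: 2.8
```

Fingers closed on just the clip: true tips are ≈18 mm above the reported TCP height. Reopen, go 10 mm lower, grip.

>>> {"method": "servo_tool", "body": {"targets": [{"xyz": [0, 0, 0], "angular": [0, 0, 0], "claw": 2}, {"xyz": [0, 0, 0], "angular": [0, 0, 0], "claw": 3.5}, {"xyz": [0, 0, 0], "angular": [0, 0, 0], "claw": 3.5}, {"xyz": [0, 0, 0], "angular": [0, 0, 0], "claw": 3.5}, {"xyz": [0, 0, 0], "angular": [0, 0, 0], "claw": 3.5}, {"xyz": [0, 0, 0.5], "angular": [0, 0, 0], "claw": 3.5}, {"xyz": [0, 0, 0.4], "angular": [0, 0, 0], "claw": 3.5}, {"xyz": [0, 0, 0], "angular": [0, 0, 0], "claw": 3.5}]}}

```text
t: 27.9
eef_pos: [0.5754, -0.1162, -0.0151]
ee_rot: [3.141, -0.002, -2.819]
force: [0.0, 0.3, 0.1]
width: 0.0348
gripper_force: 0.0
```

>>> {"method": "servo_tool", "body": {"targets": [{"xyz": [0, 0, 0], "angular": [0, 0, 0], "claw": 2}, {"xyz": [0, 0, 0], "angular": [0, 0, 0], "claw": 1.2}, {"xyz": [0, 0, 0], "angular": [0, 0, 0], "claw": 0.8}, {"xyz": [0, 0, 0], "angular": [0, 0, 0], "claw": 0.5}, {"xyz": [0, 0, 0], "angular": [0, 0, 0], "claw": 0.5}, {"xyz": [0, 0, 0], "angular": [0, 0, 0], "claw": 0.5}, {"xyz": [0, 0, 0], "angular": [0, 0, 0], "claw": 0.5}], "force": 25}}

```text
t: 28.6
eef_pos: [0.5762, -0.1162, -0.014]
ee_rot: [-3.142, 0.0, -2.819]
force: [-0.6, 0.8, 1.0]
width: 0.0126
gripper_force: 25.0
```

Gripped (12.6 mm). Lift and plan the upright turn (tool x down, tool z to +y).

>>> {"method": "servo_tool", "body": {"targets": [{"xyz": [0, 0, -1], "angular": [0, 0, 0], "claw": 0.5}, {"xyz": [0, 0, -2], "angular": [0, 0, 0], "claw": 0.5}, {"xyz": [0, 0, -3], "angular": [0, 0, 0], "claw": 0.5}, {"xyz": [0, 0, -3], "angular": [0, 0, 0], "claw": 0.5}, {"xyz": [0, 0, -3], "angular": [0, 0, 0], "claw": 0.5}, {"xyz": [0, 0, -3], "angular": [0, 0, 0], "claw": 0.5}, {"xyz": [0, 0, -3], "angular": [0, 0, 0], "claw": 0.5}, {"xyz": [0, 0, -3], "angular": [0, 0, 0], "claw": 0.5}, {"xyz": [0, 0, -3], "angular": [0, 0, 0], "claw": 0.5}, {"xyz": [0, 0, -3], "angular": [0, 0, 0], "claw": 0.5}, {"xyz": [0, 0, -2], "angular": [0, 0, 0], "claw": 0.5}, {"xyz": [0, 0, 0], "angular": [0, 0, 0], "claw": 0.5}]}}

```text
t: 29.8
eef_pos: [0.5773, -0.1164, 0.2802]
ee_rot: [-3.139, 0.006, -2.819]
force: [-0.9, -0.4, 0.1]
width: 0.0127
gripper_force: 25.0
```

```bash
cat >> h.py <<'E'
def up(az): 
    a=np.radians(az);h=np.array([np.cos(a),np.sin(a),0]);x=np.array([0,0,-1.]);return Ro.from_matrix(np.stack([x,np.cross(h,x),h],1))
E
python3 -c "
from h import *
plan([.57,.1,.3],up(94));plan([.57,.1,.3],up(80))"
```

```text
now [ 0.5773 -0.1164  0.2802] [-179.9    0.3 -161.5] q [ 0.13  0.18 -0.08  0.   -1.31 -1.38] F [-0.9 -0.4  0.1] w 0.0127 t 29.8
shift cm (tool) [-6.19 20.75 -1.99] n>= 4.349120917985001
turn deg [-58.7  -75.35 -58.2 ] n>= 13.020939047362063
now [ 0.5773 -0.1164  0.2802] [-179.9    0.3 -161.5] q [ 0.13  0.18 -0.08  0.   -1.31 -1.38] F [-0.9 -0.4  0.1] w 0.0127 t 29.8
shift cm (tool) [-6.19 20.75 -1.99] n>= 4.349120917985001
turn deg [-48.06 -80.24 -47.61] n>= 12.218184109064488
```

>>> {"method": "servo_tool", "body": {"targets": [{"xyz": [0, 0, 0], "angular": [-2.94, -3.77, -2.91], "claw": 0.5}, {"xyz": [0, 0, 0], "angular": [-2.94, -3.77, -2.91], "claw": 0.5}, {"xyz": [0, 0, 0], "angular": [-2.94, -3.77, -2.91], "claw": 0.5}, {"xyz": [0, 0, 0], "angular": [-2.94, -3.77, -2.91], "claw": 0.5}, {"xyz": [0, 0, 0], "angular": [-2.94, -3.77, -2.91], "claw": 0.5}, {"xyz": [0, 0, 0], "angular": [-2.94, -3.77, -2.91], "claw": 0.5}, {"xyz": [0, 0, 0], "angular": [-2.94, -3.77, -2.91], "claw": 0.5}, {"xyz": [0, 0, 0], "angular": [-2.94, -3.77, -2.91], "claw": 0.5}, {"xyz": [0, 0, 0], "angular": [-2.94, -3.77, -2.91], "claw": 0.5}, {"xyz": [0, 0, 0], "angular": [-2.94, -3.77, -2.91], "claw": 0.5}, {"xyz": [0, 0, 0], "angular": [-2.94, -3.77, -2.91], "claw": 0.5}, {"xyz": [0, 0, 0], "angular": [-2.94, -3.77, -2.91], "claw": 0.5}, {"xyz": [0, 0, 0], "angular": [-2.94, -3.77, -2.91], "claw": 0.5}, {"xyz": [0, 0, 0], "angular": [-2.94, -3.77, -2.91], "claw": 0.5}, {"xyz": [0, 0, 0], "angular": [-2.94, -3.77, -2.91], "claw": 0.5}, {"xyz": [0, 0, 0], "angular": [-2.94, -3.77, -2.91], "claw": 0.5}, {"xyz": [0, 0, 0], "angular": [-2.94, -3.77, -2.91], "claw": 0.5}, {"xyz": [0, 0, 0], "angular": [-2.94, -3.77, -2.91], "claw": 0.5}, {"xyz": [0, 0, 0], "angular": [-2.94, -3.77, -2.91], "claw": 0.5}, {"xyz": [0, 0, 0], "angular": [-2.94, -3.77, -2.91], "claw": 0.5}]}}

```text
t: 31.8
eef_pos: [0.5757, -0.1167, 0.2755]
ee_rot: [0.731, 1.563, 2.373]
force: [0.4, 0.7, 1.0]
width: 0.0128
gripper_force: 25.0
```

```bash
python3 -c "
from h import *
plan([.57,.1,.3],up(94))
g=grab('scene');f=grab('top')
cv2.imwrite('pics/p2.png',np.hstack([cv2.resize(g['color'][130:330,180:380],None,fx=2,fy=2,interpolation=2),cv2.resize(f['color'][170:370,300:500],None,fx=2,fy=2,interpolation=2)]))
"
```

```text
now [ 0.5757 -0.1167  0.2755] [ 41.9  89.6 136. ] q [-0.63  0.8   0.41 -1.27 -2.21  0.49] F [0.4 0.7 1. ] w 0.0128 t 31.8
shift cm (tool) [-2.34 -0.98 21.67] n>= 4.3630759848596
turn deg [ 0.12  0.32 -0.29] n>= 0.0520067736705187
```

View pics/p2.png

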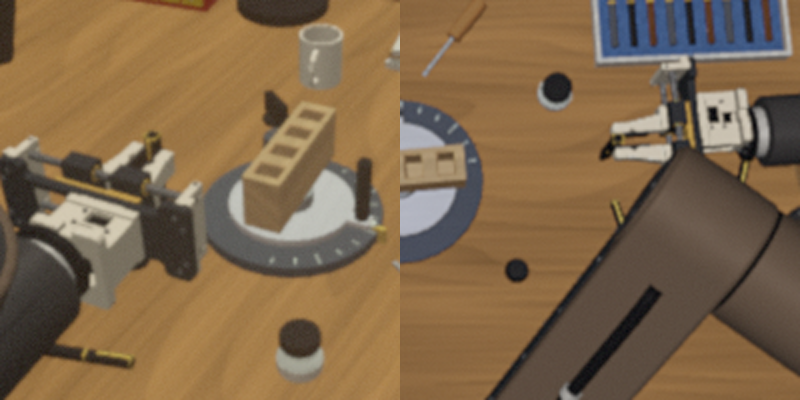

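Pen is upright, clip up (scene clip top at about (152,134), top view pen at (607,149)). Triangulate its top to settle the tool offset.

```bash
python3 -c "
from h import *
from scipy.optimize import least_squares
g=grab('scene');f=grab('top')
ut=np.array([300+(606.5-400+.5)/2-.5,170+(150.5)/2-.5]);us=np.array([180+152.5/2-.5,130+134.5/2-.5])
r=least_squares(lambda X:np.r_[proj(f,X)-ut,proj(g,X)-us],[.57,-.1,.3]);print(r.x,r.fun)
for z in(.28,.305,.345):print(z,ray(f,*ut,z),ray(g,*us,z))
# scene gold mask near pen
x0,y0=245,190;I=g['color'][y0:y0+24,x0:x0+22];hs=cv2.cvtColor(I,cv2.COLOR_BGR2HSV)
print(((hs[...,0]>18)&(hs[...,0]<32)&(hs[...,1]>110)&(hs[...,2]>80)).astype(int)); print(I.max(2))
x0,y0=392,235;print(f['color'][y0:y0+22,x0:x0+26].max(2))
"
```

```text
[ 0.5650753  -0.12171756  0.28696664] [-0.10289741 -0.11902292 -0.11855192  0.02155554]
0.28 [ 0.56617616 -0.12304639  0.28      ] [ 0.55846302 -0.1130452   0.28      ]
0.305 [ 0.56113131 -0.11916865  0.305     ] [ 0.58276244 -0.14356065  0.305     ]
0.345 [ 0.55305956 -0.11296426  0.345     ] [ 0.62164151 -0.19238536  0.345     ]
[[0 0 0 0 0 0 0 0 0 0 0 0 0 0 0 0 0 0 0 0 0 0]
 [0 0 0 0 0 0 0 0 0 0 0 0 0 0 0 0 0 0 0 0 0 0]
 [0 0 0 0 0 0 0 0 0 0 0 0 0 0 0 0 0 0 0 0 0 0]
 [0 0 0 0 0 0 0 0 0 0 0 0 0 0 0 0 0 0 0 0 0 0]
 [0 0 0 0 0 0 0 0 0 0 0 0 0 0 0 0 0 0 0 0 0 0]
 [0 0 0 0 0 0 0 0 0 0 0 0 0 0 0 0 0 0 0 0 0 0]
 [0 0 0 0 0 0 0 0 0 0 1 1 1 0 0 1 0 0 0 0 0 0]
 [0 0 0 0 0 0 0 0 1 1 1 1 1 0 1 1 1 0 0 0 0 0]
 [0 0 0 0 0 0 0 1 1 1 0 0 0 0 1 1 1 0 0 0 0 0]
 [0 0 0 0 0 0 0 1 1 1 1 1 0 1 1 1 0 0 0 0 0 0]
 [0 0 0 0 0 0 0 1 1 1 1 1 1 1 1 1 0 0 0 0 0 0]
 [0 0 0 0 0 0 0 0 1 1 1 1 1 1 1 0 0 0 0 0 0 0]
 [0 0 0 0 0 0 0 0 0 1 1 1 0 0 0 0 0 0 0 0 0 0]
 [0 0 0 0 0 0 0 0 0 1 1 1 0 0 0 0 0 0 0 0 0 0]
 [0 0 0 0 0 0 0 0 0 1 1 0 0 0 0 0 0 0 0 0 0 0]
 [0 0 0 0 0 0 0 0 0 0 1 0 0 0 0 0 0 0 0 0 0 0]
 [0 0 0 0 0 0 0
[... 4293 characters left out ...]
37 126 125
  126 129 129 127 129 130 125 125]
 [146 145 145 146 146 148 147 149 145 144 146 149 152 150 151 147 145 147
  148 149 147 146 148 149 149 147]
 [148 148 149 149 148 148 149 150 149 152 150 151 150 150 150 150 149 150
  150 150 151 151 151 150 151 151]
 [149 150 149 149 151 149 151 151 150 150 151 151 151 150 149 151 151 152
  151 150 150 151 151 151 150 151]
 [153 152 153 152 152 152 152 152 152 152 151 152 152 152 152 151 151 151
  153 152 152 151 152 150 152 152]
 [151 152 153 152 152 152 153 152 153 152 153 152 152 153 152 152 152 152
  152 152 153 152 153 154 152 153]
 [150 151 151 149 150 151 152 150 152 150 151 152 152 152 150 151 151 152
  151 152 152 152 152 153 153 151]]
```

```bash
python3 -c "
from h import *
from scipy.optimize import least_squares
g=grab('scene');f=grab('top')
for ut in((405,241.5),(404.5,242.5)):
  for us in((257,198),(256.5,199)):
    r=least_squares(lambda X:np.r_[proj(f,X)-ut,proj(g,X)-us],[.57,-.1,.3]);print(ut,us,r.x.round(4),r.fun.round(2))
for nm,X in(('along tool',[.5757,-.1167-.018+.010,.2755]),('world',[.5757,-.1137,.3155])):
  print(nm,[ (proj(f,[X[0],X[1],X[2]+d]).round(1),proj(g,[X[0],X[1],X[2]+d]).round(1)) for d in(.030,-.1)])
"
```

```text
(405, 241.5) (257, 198) [ 0.5724 -0.127   0.2895] [ 0.06  0.07  0.07 -0.01]
(405, 241.5) (256.5, 199) [ 0.5721 -0.1278  0.2877] [ 0.27  0.31  0.31 -0.06]
(404.5, 242.5) (257, 198) [ 0.5707 -0.1255  0.288 ] [-0.12 -0.14 -0.14  0.03]
(404.5, 242.5) (256.5, 199) [ 0.5704 -0.1263  0.2862] [ 0.09  0.1   0.1  -0.02]
along tool [(array([405.1, 238.9]), array([258.4, 190.7])), (array([397.8, 248.9]), array([264.3, 244.1]))]
world [(array([403. , 235.5]), array([259.8, 169.6])), (array([395.7, 246.1]), array([265.7, 225.8]))]
```

The offset lies mostly along the tool. Servo by the observed pen: pen top is at reported TCP + (-0.005, -0.010, +0.013). Move it over the +y end pocket at (0.569, 0.217).

>>> {"method": "servo_tool", "body": {"targets": [{"xyz": [0, -0.14, 2], "angular": [0, 0, 0], "claw": 0.5}, {"xyz": [0, -0.14, 2.15], "angular": [0, 0, 0], "claw": 0.5}, {"xyz": [0, -0.14, 2.15], "angular": [0, 0, 0], "claw": 0.5}, {"xyz": [0, -0.14, 2.15], "angular": [0, 0, 0], "claw": 0.5}, {"xyz": [0, -0.14, 2.15], "angular": [0, 0, 0], "claw": 0.5}, {"xyz": [0, -0.14, 2.15], "angular": [0, 0, 0], "claw": 0.5}, {"xyz": [0, -0.14, 2.15], "angular": [0, 0, 0], "claw": 0.5}, {"xyz": [0, -0.14, 2.15], "angular": [0, 0, 0], "claw": 0.5}, {"xyz": [0, -0.14, 2.15], "angular": [0, 0, 0], "claw": 0.5}, {"xyz": [0, -0.14, 2.15], "angular": [0, 0, 0], "claw": 0.5}, {"xyz": [0, -0.14, 2.15], "angular": [0, 0, 0], "claw": 0.5}, {"xyz": [0, -0.14, 2.15], "angular": [0, 0, 0], "claw": 0.5}, {"xyz": [0, -0.14, 2.15], "angular": [0, 0, 0], "claw": 0.5}, {"xyz": [0, -0.14, 2.15], "angular": [0, 0, 0], "claw": 0.5}, {"xyz": [0, -0.14, 2.15], "angular": [0, 0, 0], "claw": 0.5}, {"xyz": [0, -0.1, 2.15], "angular": [0, 0, 0], "claw": 0.5}, {"xyz": [0, 0, 0], "angular": [0, 0, 0], "claw": 0.5}]}}

```text
t: 33.8
eef_pos: [0.5733, 0.2302, 0.277]
ee_rot: [1.088, 1.564, 2.731]
force: [-0.4, -0.2, -0.7]
width: 0.0128
gripper_force: 25.0
```

```bash
python3 -c "
from h import *
plan([.574,.227,.2755],up(94))
g=grab('scene');f=grab('top')
cv2.imwrite('pics/p3.png',np.hstack([cv2.resize(g['color'][130:220,260:360],None,fx=4,fy=4,interpolation=2),cv2.resize(f['color'][205:295,250:350],None,fx=4,fy=4,interpolation=2)]))
"
```

```text
now [0.5733 0.2302 0.277 ] [ 62.4  89.6 156.5] q [-0.22  0.61  0.02 -1.41 -1.81  0.61] F [-0.4 -0.2 -0.7] w 0.0128 t 33.8
shift cm (tool) [ 0.15 -0.04 -0.33] n>= 0.0720338179071223
turn deg [ 0.15  0.18 -0.35] n>= 0.04843709272938409
```

View pics/p3.png

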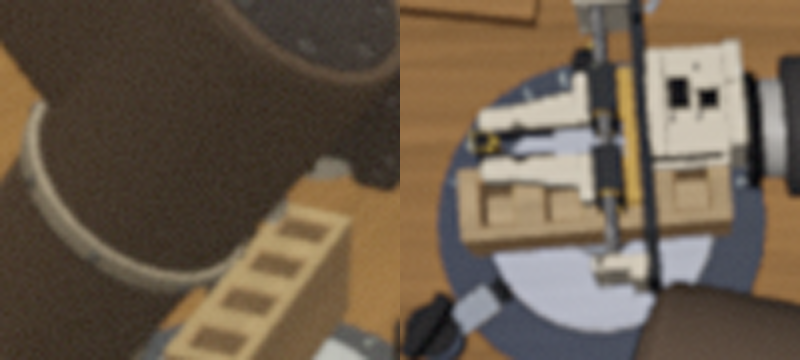

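The top view shows the pen end at (487,142) between the finger tips, with the left pocket at about (500,208); the scene view is blocked by the arm.

```bash
cat >> h.py <<'E'
AX=np.array([.5745,.1483]);ROW=np.array([-.0767,.997])
def pocket(k): return AX+ROW*(.069-.046*k)   # k=0 at +y end
def seepen(f,Pxy,z=.289,r=9):
    "centroid of dark/gold pixels of the pen's clip end near its expected place, top view"
    u,v=proj(f,[*Pxy,z]).round().astype(int);I=f["color"][v-r:v+r+1,u-r:u+r+1];hs=cv2.cvtColor(I,cv2.COLOR_BGR2HSV)
    gold=((hs[...,0]>17)&(hs[...,0]<33)&(hs[...,1]>110)&(hs[...,2]>60));dark=I.max(2)<60
    out=[(n,int(m.sum()),(np.argwhere(m).mean(0)[::-1]+[u-r,v-r]).round(1)) for n,m in(("gold",gold),("dark",dark)) if m.any()]
    print("expected px",u,v,out);return I
E
python3 -c "
from h import *
f=grab('top');print(ray(f,271.4,240.1,.289),pocket(0));I=seepen(f,pocket(0));print(I.max(2))
print(ray(f,250+100.5/4-.5,205+205/4-.5,.125))"
```

```text
[0.57709222 0.20754981 0.289     ] [0.5692077 0.217093 ]
expected px 268 243 [('gold', 14, array([272.3, 240.7])), ('dark', 14, array([272.7, 239.9]))]
[[141 141 140 140 141 140 141 142 140 127 138 191 208 210 209 209 210 210
  209]
 [142 143 144 144 142 143 144 144 135 109 124 190 209 209 208 208 209 207
  201]
 [149 147 147 149 149 147 150 146 126  98 116 179 204 205 197 192 192 189
  167]
 [152 151 153 153 151 154 152 138 112  98 100 141 171 176 158 136 127 122
  100]
 [154 154 152 155 153 154 146 121  93  89  78  73  97 117 119  83  56  50
   39]
 [152 151 151 152 153 151 131  99  92  76  55  35  33  84 127  96  47  37
   43]
 [146 144 143 144 145 136 108 103 112  96  68  46  41  79 129 109  70  69
   73]
 [139 138 140 141 134 112  92 111 127 125 101  79  74  90 110  95  78  82
   93]
 [138 139 141 137 120  90  90  99 110 122 106  91  87  91  79  60  67  77
  100]
 [138 140 140 130 103  87  90  90  93  84  68  51  59  64  64  69  86  90
   95]
 [142 143 142 122  89  91  89  89  87  87  71  59 100 119 133 142 155 158
  139]
 [144 144 140 115  88  92  91  88  92  90  87 103 162 182 188 193 201 203
  192]
 [142 144 134 105  91  91  93  95  94  95 103 142 193 207 207 208 210 211
  209]
 [145 143 123  90  92 107 128 138 137 139 146 164 199 210 211 209 208 209
  209]
 [150 145 112  89  96 136 163 171 169 169 168 174 194 206 209 207 201 200
  199]
 [151 141 104 102 107 140 168 174 174 172 168 167 175 186 190 186 173 170
  168]
 [146 127  94 104 118 144 169 175 175 169 159 142 131 129 128 126 117 115
  116]
 [142 112  89  98 110 141 172 179 179 172 147 116  98  94  95  92  92  90
  102]
 [139 104  87  89  95 134 171 180 181 176 149 107  91  93  94  96  95  95
  110]]
[0.56687584 0.21497306 0.125     ]
```

```bash
python3 -c "
from h import *
from scipy.optimize import least_squares
g=grab('scene');f=grab('top')
for ut,us in(((407.3,240.3),(257,198)),((407.3,240.3),(257,197))):
    r=least_squares(lambda X:np.r_[proj(f,X)-ut,proj(g,X)-us],[.57,-.1,.3]);print(r.x.round(4),r.fun.round(2), r.x-[.5757,-.1167,.2755])
for z in(.285,.295,.305): print(z,ray(f,270.5,240.3,z)-[.5733,.2302,.277])
"
```

```text
[ 0.5754 -0.1317  0.293 ] [-0.19 -0.22 -0.21  0.04] [-0.00027524 -0.01499902  0.01751152]
[ 0.5752 -0.1313  0.2949] [-0.24 -0.28 -0.28  0.05] [-0.00050981 -0.01455321  0.01941285]
0.285 [ 0.00413246 -0.01998121  0.008     ]
0.295 [ 0.00201779 -0.02105241  0.018     ]
0.305 [-9.68851748e-05 -2.21236061e-02  2.80000000e-02]
```

Consistent now: pen axis = reported TCP −20 mm along the tool, top +30 mm. Correct and insert, checking force partway.

>>> {"method": "servo_tool", "body": {"targets": [{"xyz": [0, 0.5, 0.73], "angular": [0, 0, 0], "claw": 0.5}, {"xyz": [1.5, 0, 0], "angular": [0, 0, 0], "claw": 0.5}, {"xyz": [2, 0, 0], "angular": [0, 0, 0], "claw": 0.5}, {"xyz": [1, 0, 0], "angular": [0, 0, 0], "claw": 0.5}, {"xyz": [0.6, 0, 0], "angular": [0, 0, 0], "claw": 0.5}, {"xyz": [0.6, 0, 0], "angular": [0, 0, 0], "claw": 0.5}, {"xyz": [0.6, 0, 0], "angular": [0, 0, 0], "claw": 0.5}, {"xyz": [0, 0, 0], "angular": [0, 0, 0], "claw": 0.5}]}}

```text
t: 34.85
eef_pos: [0.568, 0.234, 0.2129]
ee_rot: [1.239, 1.563, 2.88]
force: [-0.4, 0.1, -0.5]
width: 0.0124
gripper_force: 25.0
```

>>> {"method": "servo_tool", "body": {"targets": [{"xyz": [0.5, 0, 0.2], "angular": [0, 0, 0], "claw": 0.5}, {"xyz": [0.8, 0, 0], "angular": [0, 0, 0], "claw": 0.5}, {"xyz": [0.8, 0, 0], "angular": [0, 0, 0], "claw": 0.5}, {"xyz": [0.8, 0, 0], "angular": [0, 0, 0], "claw": 0.5}, {"xyz": [0.7, 0, 0], "angular": [0, 0, 0], "claw": 0.5}, {"xyz": [0, 0, 0], "angular": [0, 0, 0], "claw": 0.5}]}}

```text
t: 35.45
eef_pos: [0.5674, 0.2362, 0.1762]
ee_rot: [1.257, 1.562, 2.899]
force: [0.4, -0.2, -0.2]
width: 0.0126
gripper_force: 25.0
```

>>> {"method": "servo_tool", "body": {"targets": [{"xyz": [0, 0, 0], "angular": [0, 0, 0], "claw": 2}, {"xyz": [0, 0, 0], "angular": [0, 0, 0], "claw": 3}, {"xyz": [0, 0, 0], "angular": [0, 0, 0], "claw": 3.5}, {"xyz": [0, 0, 0], "angular": [0, 0, 0], "claw": 3.5}, {"xyz": [0, 0, 0], "angular": [0, 0, 0], "claw": 3.5}, {"xyz": [0, 0, -1.5], "angular": [0, 0, 0], "claw": 3.5}, {"xyz": [0, 0, -2.5], "angular": [0, 0, 0], "claw": 3.5}, {"xyz": [0, 0, -2.5], "angular": [0, 0, 0], "claw": 3.5}, {"xyz": [-2.5, 0, -1], "angular": [0, 0, 0], "claw": 3.5}, {"xyz": [-3, 0, 0], "angular": [0, 0, 0], "claw": 3.5}, {"xyz": [-3, 0, 0], "angular": [0, 0, 0], "claw": 3.5}, {"xyz": [-2, 0, -1], "angular": [0, 0, 0], "claw": 3.5}, {"xyz": [0, 0, -3.2], "angular": [0, 0, 0], "claw": 3.5}, {"xyz": [0, 0, -3.2], "angular": [0, 0, 0], "claw": 3.5}, {"xyz": [0, 0, -3.2], "angular": [0, 0, 0], "claw": 3.5}, {"xyz": [0, 0, -3.2], "angular": [0, 0, 0], "claw": 3.5}, {"xyz": [0, 0, -3.2], "angular": [0, 0, 0], "claw": 3.5}, {"xyz": [0, 0, -3.2], "angular": [0, 0, 0], "claw": 3.5}, {"xyz": [0, 0, -3.2], "angular": [0, 0, 0], "claw": 3.5}, {"xyz": [0, 0, -3.2], "angular": [0, 0, 0], "claw": 3.5}]}}

```text
t: 37.45
eef_pos: [0.5919, -0.1063, 0.2817]
ee_rot: [1.295, 1.564, 2.936]
force: [0.8, 0.9, -0.0]
width: 0.0351
gripper_force: 0.0
```

```bash
python3 -c "
from h import *
f=grab('top');print(pens(f));I=seepen(f,pocket(0),.19)
print(pens(f,(255,235,290,262)))
g=grab('scene');u,v=proj(g,[*pocket(0),.19]).astype(int);print(u,v,g['color'][v-5:v+22,u-8:u+9].max(2))
pen_goal((.4845,-.1914),15.6,.2)
"
```

```text
[([0.6328, -0.2845], 75.0, 0.051), ([0.6361, -0.3954], 85.4, 0.073), ([0.5038, -0.1717], -35.5, 0.272), ([0.5821, -0.3713], -15.9, 0.049), ([0.4571, -0.3721], -35.1, 0.16), ([0.4014, -0.212], 89.9, 0.032)]
expected px 272 251 [('gold', 23, array([272.8, 251.4])), ('dark', 27, array([273.6, 255.2]))]
[([0.5922, 0.2299], 25.1, 0.034)]
336 165 [[162 152 143 136 142 141 152 178 189 175 154 142 140 136 135 134 134]
 [161 151 140 138 143 144 152 166 169 156 145 144 137 137 134 133 134]
 [158 149 141 138 140 144 152 162 160 149 142 141 137 138 136 132 134]
 [158 146 142 139 142 147 162 165 160 144 141 140 139 137 135 133 133]
 [156 148 139 139 141 147 160 161 151 137 133 139 137 137 135 131 133]
 [157 150 143 142 143 145 142 126 114 113 119 133 139 138 136 134 132]
 [160 151 140 137 142 141 127 107  98  97 109 130 135 135 135 135 132]
 [163 155 141 138 135 132 133 128 121 109 106 128 135 137 138 133 131]
 [164 152 141 139 134 119 125 134 116 100 101 124 135 135 134 134 134]
 [164 153 143 142 131 111 114 120  96  77  86 126 137 135 136 133 132]
 [165 157 146 143 130 108 106 106  83  67  86 1
[... 691 characters left out ...]
3  98  70  65 100 145 157 161 161 161 159]
 [156 161 173 177 169 133 107  86  66  64 104 147 161 163 162 159 158]
 [161 172 182 184 174 132  89  72  66  68 109 160 172 168 167 163 159]
 [169 179 185 180 170 132  86  64  63  73 122 172 186 187 183 178 172]
 [179 185 180 168 156 134  97  78  73  84 129 175 188 192 191 187 184]
 [185 183 171 151 137 123 107  94  95  98 121 165 178 183 186 187 187]
 [184 177 154 135 126 106  89  84  89  88 103 136 154 163 171 183 185]]
now [ 0.5919 -0.109   0.2806] [ 83.7  89.6 177.6] q [-0.62  0.8   0.43 -1.29 -2.2   0.46] F [0.9 0.3 0.5] w 0.035 t 37.5
shift cm (tool) [ 8.12  7.78 -6.79] n>= 2.627402840541365
turn deg [60.8  74.21 60.21] n>= 13.185910505128316
```

Pen 1 stands in its pocket. Turn the tool back down, aligned to the next pen, then look again.

>>> {"method": "servo_tool", "body": {"targets": [{"xyz": [0, 0, 0], "angular": [3.04, 3.71, 3.01], "claw": 3.5}, {"xyz": [0, 0, 0], "angular": [3.04, 3.71, 3.01], "claw": 3.5}, {"xyz": [0, 0, 0], "angular": [3.04, 3.71, 3.01], "claw": 3.5}, {"xyz": [0, 0, 0], "angular": [3.04, 3.71, 3.01], "claw": 3.5}, {"xyz": [0, 0, 0], "angular": [3.04, 3.71, 3.01], "claw": 3.5}, {"xyz": [0, 0, 0], "angular": [3.04, 3.71, 3.01], "claw": 3.5}, {"xyz": [0, 0, 0], "angular": [3.04, 3.71, 3.01], "claw": 3.5}, {"xyz": [0, 0, 0], "angular": [3.04, 3.71, 3.01], "claw": 3.5}, {"xyz": [0, 0, 0], "angular": [3.04, 3.71, 3.01], "claw": 3.5}, {"xyz": [0, 0, 0], "angular": [3.04, 3.71, 3.01], "claw": 3.5}, {"xyz": [0, 0, 0], "angular": [3.04, 3.71, 3.01], "claw": 3.5}, {"xyz": [0, 0, 0], "angular": [3.04, 3.71, 3.01], "claw": 3.5}, {"xyz": [0, 0, 0], "angular": [3.04, 3.71, 3.01], "claw": 3.5}, {"xyz": [0, 0, 0], "angular": [3.04, 3.71, 3.01], "claw": 3.5}, {"xyz": [0, 0, 0], "angular": [3.04, 3.71, 3.01], "claw": 3.5}, {"xyz": [0, 0, 0], "angular": [3.04, 3.71, 3.01], "claw": 3.5}, {"xyz": [0, 0, 0], "angular": [3.04, 3.71, 3.01], "claw": 3.5}, {"xyz": [0, 0, 0], "angular": [3.04, 3.71, 3.01], "claw": 3.5}, {"xyz": [0, 0, 0], "angular": [3.04, 3.71, 3.01], "claw": 3.5}, {"xyz": [0, 0, 0], "angular": [3.04, 3.71, 3.01], "claw": 3.5}]}}

```text
t: 39.55
eef_pos: [0.592, -0.1045, 0.2828]
ee_rot: [-3.14, 0.0, -2.868]
force: [-0.6, -0.3, -0.1]
width: 0.0356
gripper_force: 0.0
```

```bash
cat >> h.py <<'E'
def penscene(g,box):
    "pens in the scene view: gold clip/dark blobs -> same fit as pens()"
    return pens(g,box)
E
python3 -c "
from h import *
f=grab('top');g=grab('scene');print(pens(f,(350,225,500,330)));print(pens(g,(150,280,300,410)))
pen_goal((.4845,-.1914),15.6,.18)
"
```

```text
[([0.6593, -0.137], -82.6, 0.197), ([0.6777, -0.2802], -84.7, 0.036), ([0.4981, -0.0328], 12.1, 0.273), ([0.5544, -0.2706], 5.6, 0.128), ([0.5434, -0.3611], -15.1, 0.129), ([0.4844, -0.1912], 16.1, 0.126)]
[([0.4829, -0.1934], 19.7, 0.124), ([0.5548, -0.2723], 8.1, 0.124), ([0.5419, -0.363], -14.0, 0.128)]
now [ 0.5925 -0.1031  0.2811] [-1.800e+02 -1.000e-01 -1.641e+02] q [ 0.15  0.2  -0.04  0.   -1.33 -1.45] F [-0.6  0.6 -0.6] w 0.0346 t 39.6
shift cm (tool) [ 9.28 -5.56 10.13] n>= 2.963138239723877
turn deg [-0.03 -0.11  0.25] n>= 0.03232484401139634
```

>>> {"method": "servo_tool", "body": {"targets": [{"xyz": [1.2, -0.7, 0], "angular": [0, 0, 0], "claw": 3.5}, {"xyz": [1.6, -0.96, 0], "angular": [0, 0, 0], "claw": 3.5}, {"xyz": [1.6, -0.96, 1.5], "angular": [0, 0, 0], "claw": 3.5}, {"xyz": [1.6, -0.96, 2], "angular": [0, 0, 0], "claw": 3.5}, {"xyz": [1.6, -0.96, 2.5], "angular": [0, 0, 0], "claw": 3.5}, {"xyz": [1.68, -1.02, 2.5], "angular": [0, 0, 0], "claw": 3.5}, {"xyz": [0, 0, 3], "angular": [0, 0, 0], "claw": 3.5}, {"xyz": [0, 0, 3], "angular": [0, 0, 0], "claw": 3.5}, {"xyz": [0, 0, 3], "angular": [0, 0, 0], "claw": 3.5}, {"xyz": [0, 0, 3], "angular": [0, 0, 0], "claw": 3.5}, {"xyz": [0, 0, 3], "angular": [0, 0, 0], "claw": 3.5}, {"xyz": [0, 0, 1.5], "angular": [0, 0, 0], "claw": 3.5}, {"xyz": [0, 0, 0], "angular": [0, 0, 0], "claw": 3.5}]}}

```text
t: 40.95
eef_pos: [0.5157, -0.184, 0.0301]
ee_rot: [3.139, -0.001, -2.868]
force: [0.1, 0.1, 0.0]
width: 0.0352
gripper_force: 0.0
```

```bash
python3 -c "
from h import *
pen_goal((.4842,-.1916),16.3,-.0155)
"
```

```text
now [ 0.5157 -0.184   0.0301] [ 1.798e+02 -1.000e-01 -1.643e+02] q [ 0.01  0.34 -0.49 -0.   -0.75 -1.31] F [0.1 0.1 0. ] w 0.0352 t 41.0
shift cm (tool) [-0.27  0.15  4.56] n>= 0.9136131942541409
turn deg [ 0.16 -0.08 -0.63] n>= 0.07577524543444158
```

>>> {"method": "servo_tool", "body": {"targets": [{"xyz": [-0.27, 0.15, 1.2], "angular": [0, 0, -0.5], "claw": 3.5}, {"xyz": [0, 0, 1.2], "angular": [0, 0, 0], "claw": 3.5}, {"xyz": [0, 0, 1.0], "angular": [0, 0, 0], "claw": 3.5}, {"xyz": [0, 0, 0.7], "angular": [0, 0, 0], "claw": 3.5}, {"xyz": [0, 0, 0.46], "angular": [0, 0, 0], "claw": 3.5}, {"xyz": [0, 0, 0], "angular": [0, 0, 0], "claw": 3.5}, {"xyz": [0, 0, 0], "angular": [0, 0, 0], "claw": 2}, {"xyz": [0, 0, 0], "angular": [0, 0, 0], "claw": 1.2}, {"xyz": [0, 0, 0], "angular": [0, 0, 0], "claw": 0.8}, {"xyz": [0, 0, 0], "angular": [0, 0, 0], "claw": 0.5}, {"xyz": [0, 0, 0], "angular": [0, 0, 0], "claw": 0.5}, {"xyz": [0, 0, 0], "angular": [0, 0, 0], "claw": 0.5}, {"xyz": [0, 0, 0], "angular": [0, 0, 0], "claw": 0.5}], "force": 30}}

```text
t: 42.25
eef_pos: [0.5211, -0.1803, -0.0137]
ee_rot: [3.141, 0.002, -2.857]
force: [0.8, 0.1, 5.1]
width: 0.0123
gripper_force: 29.9
```

>>> {"method": "servo_tool", "body": {"targets": [{"xyz": [0, 0, -1], "angular": [0, 0, 0], "claw": 0.5}, {"xyz": [0, 0, -2], "angular": [0, 0, 0], "claw": 0.5}, {"xyz": [0, 0, -3], "angular": [0, 0, 0], "claw": 0.5}, {"xyz": [0, 0, -3], "angular": [0, 0, 0], "claw": 0.5}, {"xyz": [0, 0, -3], "angular": [0, 0, 0], "claw": 0.5}, {"xyz": [0, 0, -3], "angular": [0, 0, 0], "claw": 0.5}, {"xyz": [0, 0, -3], "angular": [0, 0, 0], "claw": 0.5}, {"xyz": [0, 0, -3], "angular": [0, 0, 0], "claw": 0.5}, {"xyz": [0, 0, -3], "angular": [0, 0, 0], "claw": 0.5}, {"xyz": [0, 0, -3], "angular": [0, 0, 0], "claw": 0.5}, {"xyz": [0, 0, -2.5], "angular": [0, 0, 0], "claw": 0.5}, {"xyz": [0, 0, 0], "angular": [0, 0, 0], "claw": 0.5}]}}

```text
t: 43.45
eef_pos: [0.5217, -0.1813, 0.2855]
ee_rot: [-3.14, 0.007, -2.857]
force: [0.0, 0.7, -0.2]
width: 0.0123
gripper_force: 29.9
```

```bash
python3 -c "
from h import *
plan([*(pocket(1)+.02*ROW),.2755],up(94.4))
"
```

```text
now [ 0.5217 -0.1813  0.2855] [-179.9    0.4 -163.7] q [ 0.02  0.11 -0.14 -0.   -1.31 -1.31] F [ 0.   0.7 -0.2] w 0.0123 t 43.5
shift cm (tool) [-15.21  34.36   1.06] n>= 7.517254041670816
turn deg [-60.66 -74.23 -60.1 ] n>= 13.171497476102767
```

>>> {"method": "servo_tool", "body": {"targets": [{"xyz": [0, 0, 0], "angular": [-3.03, -3.71, -3.0], "claw": 0.5}, {"xyz": [0, 0, 0], "angular": [-3.03, -3.71, -3.0], "claw": 0.5}, {"xyz": [0, 0, 0], "angular": [-3.03, -3.71, -3.0], "claw": 0.5}, {"xyz": [0, 0, 0], "angular": [-3.03, -3.71, -3.0], "claw": 0.5}, {"xyz": [0, 0, 0], "angular": [-3.03, -3.71, -3.0], "claw": 0.5}, {"xyz": [0, 0, 0], "angular": [-3.03, -3.71, -3.0], "claw": 0.5}, {"xyz": [0, 0, 0], "angular": [-3.03, -3.71, -3.0], "claw": 0.5}, {"xyz": [0, 0, 0], "angular": [-3.03, -3.71, -3.0], "claw": 0.5}, {"xyz": [0, 0, 0], "angular": [-3.03, -3.71, -3.0], "claw": 0.5}, {"xyz": [0, 0, 0], "angular": [-3.03, -3.71, -3.0], "claw": 0.5}, {"xyz": [0, 0, 0], "angular": [-3.03, -3.71, -3.0], "claw": 0.5}, {"xyz": [0, 0, 0], "angular": [-3.03, -3.71, -3.0], "claw": 0.5}, {"xyz": [0, 0, 0], "angular": [-3.03, -3.71, -3.0], "claw": 0.5}, {"xyz": [0, 0, 0], "angular": [-3.03, -3.71, -3.0], "claw": 0.5}, {"xyz": [0, 0, 0], "angular": [-3.03, -3.71, -3.0], "claw": 0.5}, {"xyz": [0, 0, 0], "angular": [-3.03, -3.71, -3.0], "claw": 0.5}, {"xyz": [0, 0, 0], "angular": [-3.03, -3.71, -3.0], "claw": 0.5}, {"xyz": [0, 0, 0], "angular": [-3.03, -3.71, -3.0], "claw": 0.5}, {"xyz": [0, 0, 0], "angular": [-3.03, -3.71, -3.0], "claw": 0.5}, {"xyz": [0, 0, 0], "angular": [-3.03, -3.71, -3.0], "claw": 0.5}]}}

```text
t: 45.45
eef_pos: [0.52, -0.1813, 0.2805]
ee_rot: [0.922, 1.563, 2.569]
force: [0.7, -1.1, 0.1]
width: 0.0126
gripper_force: 29.9
```

```bash
python3 -c "
from h import *
plan([*(pocket(1)+.02*ROW),.2755],up(94.4))
s=monitor.get_state();g=grab('scene');P=s['eef_pos']-[0,.02,-.03]
u,v=proj(g,P).astype(int);print(u,v);I=g['color'][v-8:v+20,u-8:u+9];hs=cv2.cvtColor(I,cv2.COLOR_BGR2HSV);m=((hs[...,0]>17)&(hs[...,0]<33)&(hs[...,1]>110)&(hs[...,2]>80))
for a,b in zip(m.astype(int),I.max(2)): print(''.join(map(str,a)),' '.join(f'{x:3d}' for x in b))
"
```

```text
now [ 0.52   -0.1813  0.2805] [ 52.8  89.6 147.2] q [-0.72  0.8   0.41 -1.21 -2.3   0.52] F [ 0.7 -1.1  0.1] w 0.0126 t 45.5
shift cm (tool) [ 0.62 -7.95 36.74] n>= 7.5192987020060995
turn deg [-0.03  0.26 -0.35] n>= 0.05088001983957384
208 200
00000000000000000 153 151 151 151 150 147 147 145 145 147 149 151 152 154 155 155 157
00000000000000000 151 151 154 150 148 145 147 146 148 152 153 152 154 155 156 156 157
01000000000000000 148 149 148 148 148 144 146 150 152 152 154 155 155 157 158 156 158
00000000000000000 147 149 147 145 147 146 149 154 152 155 155 158 157 159 157 158 159
00000000000000000 147 148 145 146 146 152 153 153 154 157 157 155 160 158 157 160 157
00000000000000000 146 146 149 150 152 154 154 155 157 158 155 158 157 160 156 159 158
00000000000000000 147 148 152 153 152 154 155 155 158 159 158 158 158 158 159 158 157
00000000000100001 149 153 154 155 155 157 156 159 158 158 156 157 157 157 159 156 158
01000000000000000 152 154 155 155 158 159 160 159 160 159 156 159 159 157 160 156 161
00000000000000000 154 152 156 158 159 159 159 157 157 159 157 155 157 158 160 160
[... 852 characters left out ...]
  77 107 139
00000001110000000 204 199 184 159 122  83  78  97 110  91  70  52  59  89 126 151 169
00000001110000000 194 177 149 109  80  65  61  84 107  98  69  61  86 138 176 190 196
00000001110000000 158 132  96  75  50  52  56  81 106 104  83  95 140 179 198 204 205
00000000110000000 112  87  68  52  51  47  51  76 107 101 103 147 183 198 204 204 204
00000000010000000  81  64  58  53  51  52  56  67  92  95 121 176 199 203 207 205 201
00000000000000000  65  55  51  53  49  49  48  61  77  86 130 186 204 206 204 198 183
00000000000000000  55  51  49  54  52  55  61  70  85 100 148 191 202 204 201 186 163
00000000000000000  51  49  55  48  56  65  93 119 139 156 183 199 204 204 198 171 143
```

>>> {"method": "servo_tool", "body": {"targets": [{"xyz": [0, -0.44, 2.04], "angular": [0, 0, 0], "claw": 0.5}, {"xyz": [0, -0.44, 2.04], "angular": [0, 0, 0], "claw": 0.5}, {"xyz": [0, -0.44, 2.04], "angular": [0, 0, 0], "claw": 0.5}, {"xyz": [0, -0.44, 2.04], "angular": [0, 0, 0], "claw": 0.5}, {"xyz": [0, -0.44, 2.04], "angular": [0, 0, 0], "claw": 0.5}, {"xyz": [0, -0.44, 2.04], "angular": [0, 0, 0], "claw": 0.5}, {"xyz": [0, -0.44, 2.04], "angular": [0, 0, 0], "claw": 0.5}, {"xyz": [0, -0.44, 2.04], "angular": [0, 0, 0], "claw": 0.5}, {"xyz": [0, -0.44, 2.04], "angular": [0, 0, 0], "claw": 0.5}, {"xyz": [0, -0.44, 2.04], "angular": [0, 0, 0], "claw": 0.5}, {"xyz": [0, -0.44, 2.04], "angular": [0, 0, 0], "claw": 0.5}, {"xyz": [0, -0.44, 2.04], "angular": [0, 0, 0], "claw": 0.5}, {"xyz": [0, -0.44, 2.04], "angular": [0, 0, 0], "claw": 0.5}, {"xyz": [0, -0.44, 2.04], "angular": [0, 0, 0], "claw": 0.5}, {"xyz": [0, -0.44, 2.04], "angular": [0, 0, 0], "claw": 0.5}, {"xyz": [0, -0.44, 2.04], "angular": [0, 0, 0], "claw": 0.5}, {"xyz": [0, -0.44, 2.04], "angular": [0, 0, 0], "claw": 0.5}, {"xyz": [0, -0.44, 2.04], "angular": [0, 0, 0], "claw": 0.5}, {"xyz": [0, 0, 0], "angular": [0, 0, 0], "claw": 0.5}]}}

```text
t: 47.4
eef_pos: [0.5718, 0.1944, 0.2811]
ee_rot: [1.328, 1.564, 2.975]
force: [-0.8, -0.5, 0.9]
width: 0.0125
gripper_force: 29.9
```

```bash
python3 -c "
from h import *
plan([*(pocket(1)+.02*ROW),.175],up(94.4))
f=grab('top');s=monitor.get_state();I=seepen(f,s['eef_pos'][:2]-.02*ROW,s['eef_pos'][2]+.03)
"
```

```text
now [0.5718 0.1944 0.2811] [ 76.1  89.6 170.5] q [-0.26  0.61  0.04 -1.38 -1.86  0.59] F [-0.8 -0.5  0.9] w 0.0125 t 47.4
shift cm (tool) [ 1.061e+01  1.000e-02 -3.300e-01] n>= 2.123119120449279
turn deg [-0.01  0.1  -0.4 ] n>= 0.04808858625471358
expected px 284 240 [('gold', 12, array([285.4, 241.2])), ('dark', 10, array([286.7, 239.2]))]
```

>>> {"method": "servo_tool", "body": {"targets": [{"xyz": [1, 0, -0.2], "angular": [0, 0, 0], "claw": 0.5}, {"xyz": [2, 0, 0], "angular": [0, 0, 0], "claw": 0.5}, {"xyz": [1.5, 0, 0], "angular": [0, 0, 0], "claw": 0.5}, {"xyz": [0.8, 0, 0], "angular": [0, 0, 0], "claw": 0.5}, {"xyz": [0.8, 0, 0], "angular": [0, 0, 0], "claw": 0.5}, {"xyz": [0.6, 0, 0], "angular": [0, 0, 0], "claw": 0.5}, {"xyz": [0, 0, 0], "angular": [0, 0, 0], "claw": 0.5}]}}

```text
t: 48.15
eef_pos: [0.5715, 0.1892, 0.213]
ee_rot: [1.42, 1.562, 3.065]
force: [-0.1, -0.4, 0.6]
width: 0.0126
gripper_force: 29.9
```

>>> {"method": "servo_tool", "body": {"targets": [{"xyz": [0.5, 0, 0], "angular": [0, 0, 0], "claw": 0.5}, {"xyz": [0, 0, 0], "angular": [0, 0, 0], "claw": 0.5}]}}

```text
t: 48.35
eef_pos: [0.5715, 0.1893, 0.2086]
ee_rot: [1.458, 1.563, 3.104]
force: [-0.5, 0.1, -0.6]
width: 0.0125
gripper_force: 29.9
```

Free; finish the descent, release and retract.

>>> {"method": "servo_tool", "body": {"targets": [{"xyz": [0.8, 0, 0.1], "angular": [0, 0, 0], "claw": 0.5}, {"xyz": [0.9, 0, 0], "angular": [0, 0, 0], "claw": 0.5}, {"xyz": [0.9, 0, 0], "angular": [0, 0, 0], "claw": 0.5}, {"xyz": [0.7, 0, 0], "angular": [0, 0, 0], "claw": 0.5}, {"xyz": [0, 0, 0], "angular": [0, 0, 0], "claw": 0.5}]}}

```text
t: 48.85
eef_pos: [0.5709, 0.1904, 0.1742]
ee_rot: [1.403, 1.561, 3.048]
force: [0.8, -0.4, -0.5]
width: 0.0126
gripper_force: 29.9
```

>>> {"method": "servo_tool", "body": {"targets": [{"xyz": [0, 0, 0], "angular": [0, 0, 0], "claw": 2}, {"xyz": [0, 0, 0], "angular": [0, 0, 0], "claw": 3}, {"xyz": [0, 0, 0], "angular": [0, 0, 0], "claw": 3.5}, {"xyz": [0, 0, 0], "angular": [0, 0, 0], "claw": 3.5}, {"xyz": [0, 0, 0], "angular": [0, 0, 0], "claw": 3.5}, {"xyz": [0, 0, -1.5], "angular": [0, 0, 0], "claw": 3.5}, {"xyz": [0, 0, -2.5], "angular": [0, 0, 0], "claw": 3.5}, {"xyz": [0, 0, -2.5], "angular": [0, 0, 0], "claw": 3.5}, {"xyz": [-2.5, 0, -1], "angular": [0, 0, 0], "claw": 3.5}, {"xyz": [-3, 0, 0], "angular": [0, 0, 0], "claw": 3.5}, {"xyz": [-3, 0, 0], "angular": [0, 0, 0], "claw": 3.5}, {"xyz": [-2, 0, -1], "angular": [0, 0, 0], "claw": 3.5}, {"xyz": [0, 0, -3.2], "angular": [0, 0, 0], "claw": 3.5}, {"xyz": [0, 0, -3.2], "angular": [0, 0, 0], "claw": 3.5}, {"xyz": [0, 0, -3.2], "angular": [0, 0, 0], "claw": 3.5}, {"xyz": [0, 0, -3.2], "angular": [0, 0, 0], "claw": 3.5}, {"xyz": [0, 0, -3.2], "angular": [0, 0, 0], "claw": 3.5}, {"xyz": [0, 0, -3.2], "angular": [0, 0, 0], "claw": 3.5}, {"xyz": [0, 0, -3.2], "angular": [0, 0, 0], "claw": 3.5}, {"xyz": [0, 0, -3.2], "angular": [0, 0, 0], "claw": 3.5}]}}

```text
t: 50.85
eef_pos: [0.597, -0.1519, 0.2803]
ee_rot: [1.502, 1.563, -3.135]
force: [0.5, -0.8, 0.8]
width: 0.035
gripper_force: 0.0
```

```bash
cat >> h.py <<'E'
def standing():
    f=grab('top');g=grab('scene')
    for k in range(4):
        r=[]
        for c,hw in((f,4),(g,4)):
            u,v=proj(c,[*pocket(k),.185]).round().astype(int);I=c['color'][v-hw:v+hw+3,u-hw:u+hw+1];hs=cv2.cvtColor(I,cv2.COLOR_BGR2HSV)
            m=((hs[...,0]>17)&(hs[...,0]<33)&(hs[...,1]>130)&(hs[...,2]>60));r+=[int(m.sum()),int((I.max(2)<90).sum())]
        print("pocket",k,"top gold,dark / scene gold,dark",r)
E
python3 -c "
from h import *
standing()
pen_goal((.5544,-.2706),6,.28)
"
```

```text
pocket 0 top gold,dark / scene gold,dark [11, 35, 16, 12]
pocket 1 top gold,dark / scene gold,dark [8, 31, 42, 13]
pocket 2 top gold,dark / scene gold,dark [0, 4, 3, 52]
pocket 3 top gold,dark / scene gold,dark [0, 0, 1, 26]
now [ 0.5968 -0.1546  0.2792] [  93.1   89.5 -172.8] q [-0.66  0.84  0.52 -1.3  -2.26  0.41] F [ 0.   0.  -0.4] w 0.0351 t 51.0
shift cm (tool) [ -0.06   1.56 -11.15] n>= 2.2512191231666163
turn deg [68.08 69.81 67.52] n>= 13.807556857802995
```

>>> {"method": "servo_tool", "body": {"targets": [{"xyz": [0, 0, 0], "angular": [3.4, 3.49, 3.38], "claw": 3.5}, {"xyz": [0, 0, 0], "angular": [3.4, 3.49, 3.38], "claw": 3.5}, {"xyz": [0, 0, 0], "angular": [3.4, 3.49, 3.38], "claw": 3.5}, {"xyz": [0, 0, 0], "angular": [3.4, 3.49, 3.38], "claw": 3.5}, {"xyz": [0, 0, 0], "angular": [3.4, 3.49, 3.38], "claw": 3.5}, {"xyz": [0, 0, 0], "angular": [3.4, 3.49, 3.38], "claw": 3.5}, {"xyz": [0, 0, 0], "angular": [3.4, 3.49, 3.38], "claw": 3.5}, {"xyz": [0, 0, 0], "angular": [3.4, 3.49, 3.38], "claw": 3.5}, {"xyz": [0, 0, 0], "angular": [3.4, 3.49, 3.38], "claw": 3.5}, {"xyz": [0, 0, 0], "angular": [3.4, 3.49, 3.38], "claw": 3.5}, {"xyz": [0, 0, 0], "angular": [3.4, 3.49, 3.38], "claw": 3.5}, {"xyz": [0, 0, 0], "angular": [3.4, 3.49, 3.38], "claw": 3.5}, {"xyz": [0, 0, 0], "angular": [3.4, 3.49, 3.38], "claw": 3.5}, {"xyz": [0, 0, 0], "angular": [3.4, 3.49, 3.38], "claw": 3.5}, {"xyz": [0, 0, 0], "angular": [3.4, 3.49, 3.38], "claw": 3.5}, {"xyz": [0, 0, 0], "angular": [3.4, 3.49, 3.38], "claw": 3.5}, {"xyz": [0, 0, 0], "angular": [3.4, 3.49, 3.38], "claw": 3.5}, {"xyz": [0, 0, 0], "angular": [3.4, 3.49, 3.38], "claw": 3.5}, {"xyz": [0, 0, 0], "angular": [3.4, 3.49, 3.38], "claw": 3.5}, {"xyz": [0, 0, 0], "angular": [3.4, 3.49, 3.38], "claw": 3.5}]}}

```text
t: 52.95
eef_pos: [0.5972, -0.15, 0.2816]
ee_rot: [-3.141, -0.001, -3.036]
force: [-0.7, -0.0, 0.5]
width: 0.035
gripper_force: 0.0
```

```bash
python3 -c "
from h import *
f=grab('top');g=grab('scene');print(pens(f,(350,225,500,330)));print(pens(g,(150,280,300,410)))
pen_goal((.5544,-.2706),6,.03)
"
```

```text
[([0.5251, -0.0939], 7.7, 0.323), ([0.6639, -0.1954], -87.6, 0.193), ([0.6704, -0.3377], 78.8, 0.038), ([0.5543, -0.2705], 5.6, 0.128), ([0.5434, -0.361], -15.2, 0.129)]
[([0.5542, -0.2727], 8.6, 0.122), ([0.5419, -0.363], -13.9, 0.128)]
now [ 0.5977 -0.1485  0.2797] [ 180.    -0.2 -173.7] q [ 0.07  0.23 -0.01 -0.   -1.34 -1.53] F [-0.4  0.2 -0.3] w 0.035 t 53.0
shift cm (tool) [  2.06 -11.69  24.97] n>= 5.529235963771766
turn deg [ 0.03 -0.18  0.25] n>= 0.03658150022068697
```

>>> {"method": "servo_tool", "body": {"targets": [{"xyz": [0.26, -1.46, 0], "angular": [0, 0, 0], "claw": 3.5}, {"xyz": [0.26, -1.46, 0], "angular": [0, 0, 0], "claw": 3.5}, {"xyz": [0.26, -1.46, 2], "angular": [0, 0, 0], "claw": 3.5}, {"xyz": [0.26, -1.46, 2], "angular": [0, 0, 0], "claw": 3.5}, {"xyz": [0.26, -1.46, 2], "angular": [0, 0, 0], "claw": 3.5}, {"xyz": [0.26, -1.46, 2], "angular": [0, 0, 0], "claw": 3.5}, {"xyz": [0.26, -1.46, 2], "angular": [0, 0, 0], "claw": 3.5}, {"xyz": [0.26, -1.46, 2], "angular": [0, 0, 0], "claw": 3.5}, {"xyz": [0, 0, 2.6], "angular": [0, 0, 0], "claw": 3.5}, {"xyz": [0, 0, 2.6], "angular": [0, 0, 0], "claw": 3.5}, {"xyz": [0, 0, 2.6], "angular": [0, 0, 0], "claw": 3.5}, {"xyz": [0, 0, 2.6], "angular": [0, 0, 0], "claw": 3.5}, {"xyz": [0, 0, 2.6], "angular": [0, 0, 0], "claw": 3.5}, {"xyz": [0, 0, 0], "angular": [0, 0, 0], "claw": 3.5}]}}

```text
t: 54.45
eef_pos: [0.586, -0.2688, 0.0267]
ee_rot: [3.137, -0.005, -3.036]
force: [-0.2, 0.4, -1.1]
width: 0.0348
gripper_force: 0.0
```

```bash
python3 -c "
from h import *
pen_goal((.5544,-.2708),6,-.0145)
"
```

```text
now [ 0.586  -0.2688  0.0267] [ 179.7   -0.3 -174. ] q [-0.13  0.47 -0.26 -0.01 -0.84 -1.33] F [-0.2  0.4 -1.1] w 0.0348 t 54.5
shift cm (tool) [-0.36  0.11  4.12] n>= 0.827537419229936
turn deg [ 0.29 -0.29  0.05] n>= 0.048104985791218295
```

>>> {"method": "servo_tool", "body": {"targets": [{"xyz": [-0.2, 0.11, 1.2], "angular": [0, 0, 0], "claw": 3.5}, {"xyz": [0, 0, 1.0], "angular": [0, 0, 0], "claw": 3.5}, {"xyz": [0, 0, 0.9], "angular": [0, 0, 0], "claw": 3.5}, {"xyz": [0, 0, 0.6], "angular": [0, 0, 0], "claw": 3.5}, {"xyz": [0, 0, 0.4], "angular": [0, 0, 0], "claw": 3.5}, {"xyz": [0, 0, 0], "angular": [0, 0, 0], "claw": 3.5}, {"xyz": [0, 0, 0], "angular": [0, 0, 0], "claw": 2}, {"xyz": [0, 0, 0], "angular": [0, 0, 0], "claw": 1.2}, {"xyz": [0, 0, 0], "angular": [0, 0, 0], "claw": 0.8}, {"xyz": [0, 0, 0], "angular": [0, 0, 0], "claw": 0.5}, {"xyz": [0, 0, 0], "angular": [0, 0, 0], "claw": 0.5}, {"xyz": [0, 0, 0], "angular": [0, 0, 0], "claw": 0.5}, {"xyz": [0, 0, 0], "angular": [0, 0, 0], "claw": 0.5}], "force": 30}}

```text
t: 55.75
eef_pos: [0.5916, -0.2661, -0.0105]
ee_rot: [3.139, 0.001, -3.033]
force: [-1.1, 0.7, 3.7]
width: 0.0125
gripper_force: 30.0
```

>>> {"method": "servo_tool", "body": {"targets": [{"xyz": [0, 0, -1], "angular": [0, 0, 0], "claw": 0.5}, {"xyz": [0, 0, -2], "angular": [0, 0, 0], "claw": 0.5}, {"xyz": [0, 0, -3], "angular": [0, 0, 0], "claw": 0.5}, {"xyz": [0, 0, -3], "angular": [0, 0, 0], "claw": 0.5}, {"xyz": [0, 0, -3], "angular": [0, 0, 0], "claw": 0.5}, {"xyz": [0, 0, -3], "angular": [0, 0, 0], "claw": 0.5}, {"xyz": [0, 0, -3], "angular": [0, 0, 0], "claw": 0.5}, {"xyz": [0, 0, -3], "angular": [0, 0, 0], "claw": 0.5}, {"xyz": [0, 0, -3], "angular": [0, 0, 0], "claw": 0.5}, {"xyz": [0, 0, -3], "angular": [0, 0, 0], "claw": 0.5}, {"xyz": [0, 0, -2.5], "angular": [0, 0, 0], "claw": 0.5}, {"xyz": [0, -2, 0], "angular": [0, 0, 0], "claw": 0.5}, {"xyz": [0, 0, 0], "angular": [0, 0, 0], "claw": 0.5}]}}

```text
t: 57.05
eef_pos: [0.5935, -0.2879, 0.2853]
ee_rot: [3.14, 0.002, -3.034]
force: [0.6, 0.1, -0.8]
width: 0.0127
gripper_force: 30.0
```

```bash
python3 -c "
from h import *
plan([*(pocket(2)+.02*ROW),.28],up(94.4))
"
```

```text
now [ 0.5935 -0.2879  0.2853] [ 1.799e+02  1.000e-01 -1.738e+02] q [-0.16  0.3   0.1  -0.   -1.37 -1.3 ] F [ 0.6  0.1 -0.8] w 0.0127 t 57.0
shift cm (tool) [-2.78 43.27  0.62] n>= 8.673294466625487
turn deg [-67.94 -69.95 -67.97] n>= 13.837893427250407
```

>>> {"method": "servo_tool", "body": {"targets": [{"xyz": [0, 2, 0], "angular": [0, 0, 0], "claw": 0.5}, {"xyz": [0, 2, 0], "angular": [0, 0, 0], "claw": 0.5}, {"xyz": [0, 2, 0], "angular": [0, 0, 0], "claw": 0.5}, {"xyz": [0, 2, 0], "angular": [0, 0, 0], "claw": 0.5}, {"xyz": [0, 2, 0], "angular": [0, 0, 0], "claw": 0.5}, {"xyz": [0, 2, 0], "angular": [0, 0, 0], "claw": 0.5}, {"xyz": [0, 2, 0], "angular": [0, 0, 0], "claw": 0.5}, {"xyz": [0, 2, 0], "angular": [0, 0, 0], "claw": 0.5}]}}

```text
t: 57.85
eef_pos: [0.5754, -0.1267, 0.2843]
ee_rot: [3.139, -0.001, -3.033]
force: [0.3, 0.9, 0.1]
width: 0.0125
gripper_force: 30.0
```

>>> {"method": "servo_tool", "body": {"targets": [{"xyz": [0, 0, 0], "angular": [-3.4, -3.5, -3.4], "claw": 0.5}, {"xyz": [0, 0, 0], "angular": [-3.4, -3.5, -3.4], "claw": 0.5}, {"xyz": [0, 0, 0], "angular": [-3.4, -3.5, -3.4], "claw": 0.5}, {"xyz": [0, 0, 0], "angular": [-3.4, -3.5, -3.4], "claw": 0.5}, {"xyz": [0, 0, 0], "angular": [-3.4, -3.5, -3.4], "claw": 0.5}, {"xyz": [0, 0, 0], "angular": [-3.4, -3.5, -3.4], "claw": 0.5}, {"xyz": [0, 0, 0], "angular": [-3.4, -3.5, -3.4], "claw": 0.5}, {"xyz": [0, 0, 0], "angular": [-3.4, -3.5, -3.4], "claw": 0.5}, {"xyz": [0, 0, 0], "angular": [-3.4, -3.5, -3.4], "claw": 0.5}, {"xyz": [0, 0, 0], "angular": [-3.4, -3.5, -3.4], "claw": 0.5}, {"xyz": [0, 0, 0], "angular": [-3.4, -3.5, -3.4], "claw": 0.5}, {"xyz": [0, 0, 0], "angular": [-3.4, -3.5, -3.4], "claw": 0.5}, {"xyz": [0, 0, 0], "angular": [-3.4, -3.5, -3.4], "claw": 0.5}, {"xyz": [0, 0, 0], "angular": [-3.4, -3.5, -3.4], "claw": 0.5}, {"xyz": [0, 0, 0], "angular": [-3.4, -3.5, -3.4], "claw": 0.5}, {"xyz": [0, 0, 0], "angular": [-3.4, -3.5, -3.4], "claw": 0.5}, {"xyz": [0, 0, 0], "angular": [-3.4, -3.5, -3.4], "claw": 0.5}, {"xyz": [0, 0, 0], "angular": [-3.4, -3.5, -3.4], "claw": 0.5}, {"xyz": [0, 0, 0], "angular": [-3.4, -3.5, -3.4], "claw": 0.5}, {"xyz": [0, 0, 0], "angular": [-3.4, -3.5, -3.4], "claw": 0.5}]}}

```text
t: 59.85
eef_pos: [0.5757, -0.128, 0.284]
ee_rot: [-0.04, 1.566, 1.612]
force: [0.3, 0.5, 0.2]
width: 0.0126
gripper_force: 30.0
```

```bash
cat >> h.py <<'E'
def held():
    s=monitor.get_state();g=grab('scene');P=s['eef_pos']-[0,.02,-.03]
    u,v=proj(g,P).astype(int);I=g['color'][v-8:v+20,u-8:u+9];hs=cv2.cvtColor(I,cv2.COLOR_BGR2HSV);m=((hs[...,0]>17)&(hs[...,0]<33)&(hs[...,1]>110)&(hs[...,2]>80))
    print(u,v)
    for a,b in zip(m.astype(int),I.max(2)<90): print(''.join('g' if x else '#' if y else '.' for x,y in zip(a,b)))
E
python3 -c "
from h import *
plan([*(pocket(2)+.02*ROW),.28],up(94.4));held()
"
```

```text
now [ 0.5757 -0.128   0.284 ] [-2.3 89.7 92.3] q [-0.64  0.8   0.44 -1.27 -2.24  0.47] F [0.3 0.5 0.2] w 0.0126 t 59.9
shift cm (tool) [ 0.54 -2.1  27.25] n>= 5.467016591316403
turn deg [0.21 0.29 0.01] n>= 0.041485944214673824
250 192
...g.............
.................
.................
.................
............g....
.................
.................
.................
.........gg.g....
........ggggg....
.....g..ggggggggg
..g...ggggggggggg
......gggg##ggggg
.....ggggggggggg.
.......gggggggg..
.......ggggggg#..
........ggg####..
........ggg####..
.......#ggg####..
......##ggg###...
.....###ggg##....
....####ggg#.....
...#####ggg......
..#######g.......
#########........
##########.......
########.........
#######..........
```

>>> {"method": "servo_tool", "body": {"targets": [{"xyz": [0, -0.15, 1.94], "angular": [0, 0, 0], "claw": 0.5}, {"xyz": [0, -0.15, 1.94], "angular": [0, 0, 0], "claw": 0.5}, {"xyz": [0, -0.15, 1.94], "angular": [0, 0, 0], "claw": 0.5}, {"xyz": [0, -0.15, 1.94], "angular": [0, 0, 0], "claw": 0.5}, {"xyz": [0, -0.15, 1.94], "angular": [0, 0, 0], "claw": 0.5}, {"xyz": [0, -0.15, 1.94], "angular": [0, 0, 0], "claw": 0.5}, {"xyz": [0, -0.15, 1.94], "angular": [0, 0, 0], "claw": 0.5}, {"xyz": [0, -0.15, 1.94], "angular": [0, 0, 0], "claw": 0.5}, {"xyz": [0, -0.15, 1.94], "angular": [0, 0, 0], "claw": 0.5}, {"xyz": [0, -0.15, 1.94], "angular": [0, 0, 0], "claw": 0.5}, {"xyz": [0, -0.15, 1.94], "angular": [0, 0, 0], "claw": 0.5}, {"xyz": [0, -0.15, 1.94], "angular": [0, 0, 0], "claw": 0.5}, {"xyz": [0, -0.15, 1.94], "angular": [0, 0, 0], "claw": 0.5}, {"xyz": [0, -0.15, 1.94], "angular": [0, 0, 0], "claw": 0.5}, {"xyz": [0, 0, 0], "angular": [0, 0, 0], "claw": 0.5}]}}

```text
t: 61.4
eef_pos: [0.5754, 0.1477, 0.2853]
ee_rot: [0.294, 1.568, 1.945]
force: [-0.7, -0.3, -0.9]
width: 0.0126
gripper_force: 30.0
```

```bash
python3 -c "
from h import *
plan([*(pocket(2)+.02*ROW),.1745],up(94.4))
f=grab('top');s=monitor.get_state();I=seepen(f,s['eef_pos'][:2]-.02*ROW,s['eef_pos'][2]+.03)
"
```

```text
now [0.5754 0.1477 0.2853] [ 16.9  89.9 111.4] q [-0.32  0.63  0.09 -1.36 -1.91  0.58] F [-0.7 -0.3 -0.9] w 0.0126 t 61.4
shift cm (tool) [11.08  0.08 -0.26] n>= 2.217192242014449
turn deg [ 0.19  0.14 -0.04] n>= 0.027719899651478832
expected px 303 238 [('gold', 14, array([302.9, 239.4])), ('dark', 14, array([304.4, 239.2]))]
```

>>> {"method": "servo_tool", "body": {"targets": [{"xyz": [1, 0, -0.2], "angular": [0, 0, 0], "claw": 0.5}, {"xyz": [2, 0, 0], "angular": [0, 0, 0], "claw": 0.5}, {"xyz": [1.9, 0, 0], "angular": [0, 0, 0], "claw": 0.5}, {"xyz": [0.8, 0, 0], "angular": [0, 0, 0], "claw": 0.5}, {"xyz": [0.8, 0, 0], "angular": [0, 0, 0], "claw": 0.5}, {"xyz": [0.8, 0, 0], "angular": [0, 0, 0], "claw": 0.5}, {"xyz": [0, 0, 0], "angular": [0, 0, 0], "claw": 0.5}]}}

```text
t: 62.15
eef_pos: [0.5759, 0.1428, 0.211]
ee_rot: [0.835, 1.568, 2.484]
force: [0.8, -0.7, -0.4]
width: 0.0125
gripper_force: 30.0
```

>>> {"method": "servo_tool", "body": {"targets": [{"xyz": [0.5, 0, 0], "angular": [0, 0, 0], "claw": 0.5}, {"xyz": [0, 0, 0], "angular": [0, 0, 0], "claw": 0.5}]}}

```text
t: 62.35
eef_pos: [0.5759, 0.1429, 0.2068]
ee_rot: [0.469, 1.569, 2.118]
force: [-0.6, -0.2, -0.4]
width: 0.0122
gripper_force: 30.0
```

>>> {"method": "servo_tool", "body": {"targets": [{"xyz": [0.8, 0, 0.15], "angular": [0, 0, 0], "claw": 0.5}, {"xyz": [0.9, 0, 0], "angular": [0, 0, 0], "claw": 0.5}, {"xyz": [0.9, 0, 0], "angular": [0, 0, 0], "claw": 0.5}, {"xyz": [0.6, 0, 0], "angular": [0, 0, 0], "claw": 0.5}, {"xyz": [0, 0, 0], "angular": [0, 0, 0], "claw": 0.5}]}}

```text
t: 62.85
eef_pos: [0.5755, 0.1446, 0.1736]
ee_rot: [0.917, 1.567, 2.566]
force: [-0.6, 0.4, -0.1]
width: 0.0124
gripper_force: 30.0
```

>>> {"method": "servo_tool", "body": {"targets": [{"xyz": [0, 0, 0], "angular": [0, 0, 0], "claw": 2}, {"xyz": [0, 0, 0], "angular": [0, 0, 0], "claw": 3}, {"xyz": [0, 0, 0], "angular": [0, 0, 0], "claw": 3.5}, {"xyz": [0, 0, 0], "angular": [0, 0, 0], "claw": 3.5}, {"xyz": [0, 0, 0], "angular": [0, 0, 0], "claw": 3.5}, {"xyz": [0, 0, -1.5], "angular": [0, 0, 0], "claw": 3.5}, {"xyz": [0, 0, -2.5], "angular": [0, 0, 0], "claw": 3.5}, {"xyz": [0, 0, -2.5], "angular": [0, 0, 0], "claw": 3.5}, {"xyz": [-2.5, 0, -1], "angular": [0, 0, 0], "claw": 3.5}, {"xyz": [-3, 0, 0], "angular": [0, 0, 0], "claw": 3.5}, {"xyz": [-3, 0, 0], "angular": [0, 0, 0], "claw": 3.5}, {"xyz": [-2, 0, -1], "angular": [0, 0, 0], "claw": 3.5}, {"xyz": [0, 0, -3], "angular": [0, 0, 0], "claw": 3.5}, {"xyz": [0, 0, -3], "angular": [0, 0, 0], "claw": 3.5}, {"xyz": [0, 0, -3], "angular": [0, 0, 0], "claw": 3.5}, {"xyz": [0, 0, -3], "angular": [0, 0, 0], "claw": 3.5}, {"xyz": [0, 0, -3], "angular": [0, 0, 0], "claw": 3.5}, {"xyz": [0, 0, -3], "angular": [0, 0, 0], "claw": 3.5}, {"xyz": [0, 0, 0], "angular": [0, 0, 0], "claw": 3.5}]}}

```text
t: 64.75
eef_pos: [0.5959, -0.1262, 0.2781]
ee_rot: [1.699, 1.569, -2.939]
force: [-0.4, 0.2, 0.4]
width: 0.0348
gripper_force: 0.0
```

```bash
python3 -c "
from h import *
standing()
pen_goal((.5434,-.361),-15.1,.28)
"
```

```text
pocket 0 top gold,dark / scene gold,dark [7, 35, 15, 11]
pocket 1 top gold,dark / scene gold,dark [8, 31, 41, 11]
pocket 2 top gold,dark / scene gold,dark [11, 21, 46, 39]
pocket 3 top gold,dark / scene gold,dark [0, 1, 0, 25]
now [ 0.5963 -0.1227  0.2788] [ 46.   89.9 140.3] q [-0.63  0.82  0.47 -1.29 -2.22  0.44] F [-0.1  0.1 -0.5] w 0.0349 t 64.8
shift cm (tool) [ -0.15   3.77 -24.53] n>= 4.962845658800562
turn deg [83.43 58.95 83.22] n>= 15.339070160822764
```

>>> {"method": "servo_tool", "body": {"targets": [{"xyz": [0, 0, 0], "angular": [4.17, 2.95, 4.16], "claw": 3.5}, {"xyz": [0, 0, 0], "angular": [4.17, 2.95, 4.16], "claw": 3.5}, {"xyz": [0, 0, 0], "angular": [4.17, 2.95, 4.16], "claw": 3.5}, {"xyz": [0, 0, 0], "angular": [4.17, 2.95, 4.16], "claw": 3.5}, {"xyz": [0, 0, 0], "angular": [4.17, 2.95, 4.16], "claw": 3.5}, {"xyz": [0, 0, 0], "angular": [4.17, 2.95, 4.16], "claw": 3.5}, {"xyz": [0, 0, 0], "angular": [4.17, 2.95, 4.16], "claw": 3.5}, {"xyz": [0, 0, 0], "angular": [4.17, 2.95, 4.16], "claw": 3.5}, {"xyz": [0, 0, 0], "angular": [4.17, 2.95, 4.16], "claw": 3.5}, {"xyz": [0, 0, 0], "angular": [4.17, 2.95, 4.16], "claw": 3.5}, {"xyz": [0, 0, 0], "angular": [4.17, 2.95, 4.16], "claw": 3.5}, {"xyz": [0, 0, 0], "angular": [4.17, 2.95, 4.16], "claw": 3.5}, {"xyz": [0, 0, 0], "angular": [4.17, 2.95, 4.16], "claw": 3.5}, {"xyz": [0, 0, 0], "angular": [4.17, 2.95, 4.16], "claw": 3.5}, {"xyz": [0, 0, 0], "angular": [4.17, 2.95, 4.16], "claw": 3.5}, {"xyz": [0, 0, 0], "angular": [4.17, 2.95, 4.16], "claw": 3.5}, {"xyz": [0, 0, 0], "angular": [4.17, 2.95, 4.16], "claw": 3.5}, {"xyz": [0, 0, 0], "angular": [4.17, 2.95, 4.16], "claw": 3.5}, {"xyz": [0, 0, 0], "angular": [4.17, 2.95, 4.16], "claw": 3.5}, {"xyz": [0, 0, 0], "angular": [4.17, 2.95, 4.16], "claw": 3.5}]}}

```text
t: 66.85
eef_pos: [0.5962, -0.1196, 0.2807]
ee_rot: [-3.139, 0.0, 2.879]
force: [0.4, -0.4, 0.2]
width: 0.0348
gripper_force: 0.0
```

```bash
python3 -c "
from h import *
f=grab('top');g=grab('scene');print(pens(f,(380,225,500,330)));print(pens(g,(150,280,300,410)))
pen_goal((.5434,-.361),-15.1,.03)
"
```

```text
[([0.6737, -0.1728], -84.8, 0.153), ([0.6525, -0.2822], -14.4, 0.074), ([0.6369, -0.2153], 75.1, 0.036), ([0.5329, -0.3966], -13.0, 0.131)]
[([0.5313, -0.3985], -12.0, 0.128)]
now [ 0.597  -0.1184  0.2785] [-179.8   -0.2  165.1] q [ 0.13  0.22 -0.03  0.   -1.33 -1.96] F [-0.3 -0.  -0.9] w 0.035 t 67.0
shift cm (tool) [ -4.6  -24.76  24.91] n>= 7.085031752892469
turn deg [-0.18 -0.16  0.24] n>= 0.039832681540307044
```

The last pen got knocked to (0.533, −0.397). Go there and look again.

>>> {"method": "servo_tool", "body": {"targets": [{"xyz": [-0.32, -2.03, 0], "angular": [0, 0, 0], "claw": 3.5}, {"xyz": [-0.32, -2.03, 0], "angular": [0, 0, 0], "claw": 3.5}, {"xyz": [-0.32, -2.03, 0], "angular": [0, 0, 0], "claw": 3.5}, {"xyz": [-0.32, -2.03, 0], "angular": [0, 0, 0], "claw": 3.5}, {"xyz": [-0.32, -2.03, 0], "angular": [0, 0, 0], "claw": 3.5}, {"xyz": [-0.32, -2.03, 0], "angular": [0, 0, 0], "claw": 3.5}, {"xyz": [-0.32, -2.03, 1], "angular": [0, 0, 0], "claw": 3.5}, {"xyz": [-0.32, -2.03, 2], "angular": [0, 0, 0], "claw": 3.5}, {"xyz": [-0.32, -2.03, 2], "angular": [0, 0, 0], "claw": 3.5}, {"xyz": [-0.32, -2.03, 2], "angular": [0, 0, 0], "claw": 3.5}, {"xyz": [-0.32, -2.03, 2], "angular": [0, 0, 0], "claw": 3.5}, {"xyz": [-0.32, -2.03, 2], "angular": [0, 0, 0], "claw": 3.5}, {"xyz": [-0.32, -2.03, 2], "angular": [0, 0, 0], "claw": 3.5}, {"xyz": [-0.32, -2.03, 2], "angular": [0, 0, -1.9], "claw": 3.5}, {"xyz": [0, 0, 0], "angular": [0, 0, 0], "claw": 3.5}]}}

```text
t: 68.45
eef_pos: [0.5641, -0.4074, 0.126]
ee_rot: [3.14, -0.004, 2.914]
force: [-1.0, -0.5, -0.4]
width: 0.0351
gripper_force: 0.0
```

```bash
python3 -c "
from h import *
f=grab('top');g=grab('scene');print(pens(f,(380,225,500,330)));print(pens(g,(140,280,300,410)))
pen_goal((.5327,-.397),-13,.03)
"
```

```text
[([0.5881, -0.2447], -17.6, 0.206), ([0.5547, -0.4195], -16.1, 0.221), ([0.3697, -0.239], 89.1, 0.118)]
[([0.2921, -0.2136], 59.6, 0.062), ([0.349, -0.1846], 47.2, 0.066), ([0.4078, -0.2428], 70.2, 0.188), ([0.4497, -0.306], -30.9, 0.057), ([0.4129, -0.3494], -77.3, 0.049), ([0.5319, -0.3988], -12.2, 0.13)]
now [ 0.5661 -0.4065  0.1293] [180.   -0.  166.9] q [-0.34  0.45 -0.04 -0.   -1.09 -1.45] F [0.1 0.7 0.2] w 0.0347 t 68.5
shift cm (tool) [-0.03  0.17  9.93] n>= 1.985346942785124
turn deg [ 0.03 -0.01 -0.06] n>= 0.007870909229859361
```

>>> {"method": "servo_tool", "body": {"targets": [{"xyz": [0, 0.15, 2.5], "angular": [0, 0, 0], "claw": 3.5}, {"xyz": [0, 0, 3], "angular": [0, 0, 0], "claw": 3.5}, {"xyz": [0, 0, 3], "angular": [0, 0, 0], "claw": 3.5}, {"xyz": [0, 0, 2.5], "angular": [0, 0, 0], "claw": 3.5}, {"xyz": [0, 0, 1.5], "angular": [0, 0, 0], "claw": 3.5}, {"xyz": [0, 0, 0.9], "angular": [0, 0, 0], "claw": 3.5}, {"xyz": [0, 0, 0.5], "angular": [0, 0, 0], "claw": 3.5}, {"xyz": [0, 0, 0.3], "angular": [0, 0, 0], "claw": 3.5}, {"xyz": [0, 0, 0], "angular": [0, 0, 0], "claw": 3.5}, {"xyz": [0, 0, 0], "angular": [0, 0, 0], "claw": 2}, {"xyz": [0, 0, 0], "angular": [0, 0, 0], "claw": 1.2}, {"xyz": [0, 0, 0], "angular": [0, 0, 0], "claw": 0.8}, {"xyz": [0, 0, 0], "angular": [0, 0, 0], "claw": 0.5}, {"xyz": [0, 0, 0], "angular": [0, 0, 0], "claw": 0.5}, {"xyz": [0, 0, 0], "angular": [0, 0, 0], "claw": 0.5}, {"xyz": [0, 0, 0], "angular": [0, 0, 0], "claw": 0.5}], "force": 30}}

```text
t: 70.15
eef_pos: [0.5675, -0.4048, -0.0121]
ee_rot: [-3.141, 0.001, 2.915]
force: [-1.0, -0.1, 4.2]
width: 0.0124
gripper_force: 29.9
```

>>> {"method": "servo_tool", "body": {"targets": [{"xyz": [0, 0, -1], "angular": [0, 0, 0], "claw": 0.5}, {"xyz": [0, 0, -2], "angular": [0, 0, 0], "claw": 0.5}, {"xyz": [0, 0, -3], "angular": [0, 0, 0], "claw": 0.5}, {"xyz": [0, 0, -3], "angular": [0, 0, 0], "claw": 0.5}, {"xyz": [0, 0, -3], "angular": [0, 0, 0], "claw": 0.5}, {"xyz": [0, 0, -3], "angular": [0, 0, 0], "claw": 0.5}, {"xyz": [0, 0, -3], "angular": [0, 0, 0], "claw": 0.5}, {"xyz": [0, 0, -3], "angular": [0, 0, 0], "claw": 0.5}, {"xyz": [0, 0, -3], "angular": [0, 0, 0], "claw": 0.5}, {"xyz": [0, 0, -3], "angular": [0, 0, 0], "claw": 0.5}, {"xyz": [0, 0, -2.5], "angular": [0, 0, 0], "claw": 0.5}, {"xyz": [0, 0, 0], "angular": [0, 0, 0], "claw": 0.5}]}}

```text
t: 71.35
eef_pos: [0.5683, -0.4056, 0.2876]
ee_rot: [-3.14, 0.007, 2.915]
force: [-0.4, -0.5, -0.1]
width: 0.0128
gripper_force: 29.9
```

>>> {"method": "servo_tool", "body": {"targets": [{"xyz": [0.45, 1.95, 0], "angular": [0, 0, 0], "claw": 0.5}, {"xyz": [0.45, 1.95, 0], "angular": [0, 0, 0], "claw": 0.5}, {"xyz": [0.45, 1.95, 0], "angular": [0, 0, 0], "claw": 0.5}, {"xyz": [0.45, 1.95, 0], "angular": [0, 0, 0], "claw": 0.5}, {"xyz": [0.45, 1.95, 0], "angular": [0, 0, 0], "claw": 0.5}, {"xyz": [0.45, 1.95, 0], "angular": [0, 0, 0], "claw": 0.5}, {"xyz": [0.45, 1.95, 0], "angular": [0, 0, 0], "claw": 0.5}, {"xyz": [0.45, 1.95, 0], "angular": [0, 0, 0], "claw": 0.5}, {"xyz": [0.45, 1.95, 0], "angular": [0, 0, 0], "claw": 0.5}, {"xyz": [0.45, 1.95, 0], "angular": [0, 0, 0], "claw": 0.5}, {"xyz": [0.45, 1.95, 0], "angular": [0, 0, 0], "claw": 0.5}, {"xyz": [0.45, 1.95, 0], "angular": [0, 0, 0], "claw": 0.5}, {"xyz": [0.45, 1.95, 0], "angular": [0, 0, 0], "claw": 0.5}, {"xyz": [0.45, 1.95, 0], "angular": [0, 0, 0], "claw": 0.5}, {"xyz": [0, 0, 0], "angular": [0, 0, 0], "claw": 0.5}]}}

```text
t: 72.85
eef_pos: [0.5664, -0.1216, 0.282]
ee_rot: [3.141, -0.001, 2.918]
force: [-0.5, 0.1, 0.6]
width: 0.0127
gripper_force: 29.9
```

```bash
python3 -c "
from h import *
plan([*(pocket(3)+.02*ROW),.28],up(94.4))
"
```

```text
now [ 0.5664 -0.1216  0.282 ] [180.   -0.  167.2] q [ 0.13  0.16 -0.09 -0.   -1.32 -1.92] F [-0.5  0.1  0.6] w 0.0127 t 72.8
shift cm (tool) [ 3.75 21.81  0.21] n>= 4.427022667791864
turn deg [-81.73 -60.26 -81.81] n>= 15.180572280605737
```

>>> {"method": "servo_tool", "body": {"targets": [{"xyz": [0, 0, 0], "angular": [-4.09, -3.01, -4.09], "claw": 0.5}, {"xyz": [0, 0, 0], "angular": [-4.09, -3.01, -4.09], "claw": 0.5}, {"xyz": [0, 0, 0], "angular": [-4.09, -3.01, -4.09], "claw": 0.5}, {"xyz": [0, 0, 0], "angular": [-4.09, -3.01, -4.09], "claw": 0.5}, {"xyz": [0, 0, 0], "angular": [-4.09, -3.01, -4.09], "claw": 0.5}, {"xyz": [0, 0, 0], "angular": [-4.09, -3.01, -4.09], "claw": 0.5}, {"xyz": [0, 0, 0], "angular": [-4.09, -3.01, -4.09], "claw": 0.5}, {"xyz": [0, 0, 0], "angular": [-4.09, -3.01, -4.09], "claw": 0.5}, {"xyz": [0, 0, 0], "angular": [-4.09, -3.01, -4.09], "claw": 0.5}, {"xyz": [0, 0, 0], "angular": [-4.09, -3.01, -4.09], "claw": 0.5}, {"xyz": [0, 0, 0], "angular": [-4.09, -3.01, -4.09], "claw": 0.5}, {"xyz": [0, 0, 0], "angular": [-4.09, -3.01, -4.09], "claw": 0.5}, {"xyz": [0, 0, 0], "angular": [-4.09, -3.01, -4.09], "claw": 0.5}, {"xyz": [0, 0, 0], "angular": [-4.09, -3.01, -4.09], "claw": 0.5}, {"xyz": [0, 0, 0], "angular": [-4.09, -3.01, -4.09], "claw": 0.5}, {"xyz": [0, 0, 0], "angular": [-4.09, -3.01, -4.09], "claw": 0.5}, {"xyz": [0, 0, 0], "angular": [-4.09, -3.01, -4.09], "claw": 0.5}, {"xyz": [0, 0, 0], "angular": [-4.09, -3.01, -4.09], "claw": 0.5}, {"xyz": [0, 0, 0], "angular": [-4.09, -3.01, -4.09], "claw": 0.5}, {"xyz": [0, 0, 0], "angular": [-4.09, -3.01, -4.09], "claw": 0.5}]}}

```text
t: 74.85
eef_pos: [0.5667, -0.1245, 0.2817]
ee_rot: [-0.251, 1.568, 1.396]
force: [0.6, -0.8, -0.7]
width: 0.0128
gripper_force: 29.9
```

```bash
python3 -c "
from h import *
plan([*(pocket(3)+.02*ROW),.28],up(94.4));held()
"
```

```text
now [ 0.5667 -0.1245  0.2817] [-14.4  89.8  80. ] q [-0.64  0.79  0.41 -1.26 -2.23  0.49] F [ 0.6 -0.8 -0.7] w 0.0128 t 74.8
shift cm (tool) [ 0.24 -2.88 22.24] n>= 4.48506176753666
turn deg [0.02 0.17 0.04] n>= 0.02116980628591316
247 191
..g..............
.................
.................
.........g......g
............g....
.................
.................
.................
..........ggg....
.......gggggggggg
......gggggggggg.
.....gggg###ggggg
.....gggggggggggg
.....gggggggggg..
.......ggggggg#..
.......gggg####..
.......ggg#####..
........gg#####..
........ggg####..
......#gggg###...
.....###ggg##....
....####ggg#.....
...#####ggg......
..######gg.......
.########........
##########.......
########.........
######...........
```

>>> {"method": "servo_tool", "body": {"targets": [{"xyz": [0, -0.24, 1.84], "angular": [0, 0, 0], "claw": 0.5}, {"xyz": [0, -0.24, 1.84], "angular": [0, 0, 0], "claw": 0.5}, {"xyz": [0, -0.24, 1.84], "angular": [0, 0, 0], "claw": 0.5}, {"xyz": [0, -0.24, 1.84], "angular": [0, 0, 0], "claw": 0.5}, {"xyz": [0, -0.24, 1.84], "angular": [0, 0, 0], "claw": 0.5}, {"xyz": [0, -0.24, 1.84], "angular": [0, 0, 0], "claw": 0.5}, {"xyz": [0, -0.24, 1.84], "angular": [0, 0, 0], "claw": 0.5}, {"xyz": [0, -0.24, 1.84], "angular": [0, 0, 0], "claw": 0.5}, {"xyz": [0, -0.24, 1.84], "angular": [0, 0, 0], "claw": 0.5}, {"xyz": [0, -0.24, 1.84], "angular": [0, 0, 0], "claw": 0.5}, {"xyz": [0, -0.24, 1.84], "angular": [0, 0, 0], "claw": 0.5}, {"xyz": [0, -0.24, 1.84], "angular": [0, 0, 0], "claw": 0.5}, {"xyz": [0, 0, 0], "angular": [0, 0, 0], "claw": 0.5}]}}

```text
t: 76.2
eef_pos: [0.5792, 0.1007, 0.2828]
ee_rot: [-0.063, 1.57, 1.584]
force: [-0.0, -0.0, -0.8]
width: 0.0123
gripper_force: 29.9
```

```bash
python3 -c "
from h import *
plan([*(pocket(3)+.02*ROW),.1745],up(94.4))
f=grab('top');s=monitor.get_state();I=seepen(f,s['eef_pos'][:2]-.02*ROW,s['eef_pos'][2]+.03)
"
```

```text
now [0.5792 0.1007 0.2828] [-3.6 90.  90.8] q [-0.38  0.66  0.13 -1.33 -1.96  0.57] F [-0.  -0.  -0.8] w 0.0123 t 76.2
shift cm (tool) [10.83  0.11 -0.13] n>= 2.165730224383549
turn deg [-0.02  0.03  0.  ] n>= 0.00391145137944078
expected px 323 237 [('gold', 9, array([323.4, 237.3])), ('dark', 26, array([324.9, 237.6]))]
```

>>> {"method": "servo_tool", "body": {"targets": [{"xyz": [1, 0, -0.1], "angular": [0, 0, 0], "claw": 0.5}, {"xyz": [2, 0, 0], "angular": [0, 0, 0], "claw": 0.5}, {"xyz": [1.6, 0, 0], "angular": [0, 0, 0], "claw": 0.5}, {"xyz": [0.8, 0, 0], "angular": [0, 0, 0], "claw": 0.5}, {"xyz": [0.8, 0, 0], "angular": [0, 0, 0], "claw": 0.5}, {"xyz": [0.8, 0, 0], "angular": [0, 0, 0], "claw": 0.5}, {"xyz": [0, 0, 0], "angular": [0, 0, 0], "claw": 0.5}]}}

```text
t: 76.95
eef_pos: [0.5794, 0.0969, 0.2114]
ee_rot: [1.322, 1.569, 2.967]
force: [0.7, -0.1, -0.3]
width: 0.0124
gripper_force: 29.9
```

>>> {"method": "servo_tool", "body": {"targets": [{"xyz": [0.5, 0, 0], "angular": [0, 0, 0], "claw": 0.5}, {"xyz": [0, 0, 0], "angular": [0, 0, 0], "claw": 0.5}]}}

```text
t: 77.15
eef_pos: [0.5795, 0.0969, 0.2072]
ee_rot: [2.604, 1.57, -2.033]
force: [-0.3, 0.4, 0.6]
width: 0.0125
gripper_force: 29.9
```

>>> {"method": "servo_tool", "body": {"targets": [{"xyz": [0.8, 0, 0.15], "angular": [0, 0, 0], "claw": 0.5}, {"xyz": [0.9, 0, 0], "angular": [0, 0, 0], "claw": 0.5}, {"xyz": [0.9, 0, 0], "angular": [0, 0, 0], "claw": 0.5}, {"xyz": [0.6, 0, 0], "angular": [0, 0, 0], "claw": 0.5}, {"xyz": [0, 0, 0], "angular": [0, 0, 0], "claw": 0.5}]}}

```text
t: 77.65
eef_pos: [0.5791, 0.0985, 0.1741]
ee_rot: [1.298, 1.568, 2.944]
force: [-0.9, 0.3, -0.5]
width: 0.0128
gripper_force: 29.9
```

>>> {"method": "servo_tool", "body": {"targets": [{"xyz": [0, 0, 0], "angular": [0, 0, 0], "claw": 2}, {"xyz": [0, 0, 0], "angular": [0, 0, 0], "claw": 3}, {"xyz": [0, 0, 0], "angular": [0, 0, 0], "claw": 3.5}, {"xyz": [0, 0, 0], "angular": [0, 0, 0], "claw": 3.5}, {"xyz": [0, 0, 0], "angular": [0, 0, 0], "claw": 3.5}, {"xyz": [0, 0, -1.5], "angular": [0, 0, 0], "claw": 3.5}, {"xyz": [0, 0, -2.5], "angular": [0, 0, 0], "claw": 3.5}, {"xyz": [0, 0, -2.5], "angular": [0, 0, 0], "claw": 3.5}, {"xyz": [-2.5, 0, -1], "angular": [0, 0, 0], "claw": 3.5}, {"xyz": [-3, 0, 0], "angular": [0, 0, 0], "claw": 3.5}, {"xyz": [-3, 0, 0], "angular": [0, 0, 0], "claw": 3.5}, {"xyz": [-2, 0, -1], "angular": [0, 0, 0], "claw": 3.5}, {"xyz": [0, 0, -3], "angular": [0, 0, 0], "claw": 3.5}, {"xyz": [0, 0, -3], "angular": [0, 0, 0], "claw": 3.5}, {"xyz": [0, 0, -3], "angular": [0, 0, 0], "claw": 3.5}, {"xyz": [0, 0, -3], "angular": [0, 0, 0], "claw": 3.5}, {"xyz": [0, 0, -3], "angular": [0, 0, 0], "claw": 3.5}, {"xyz": [0, 0, -3], "angular": [0, 0, 0], "claw": 3.5}, {"xyz": [0, 0, 0], "angular": [0, 0, 0], "claw": 3.5}]}}

```text
t: 79.55
eef_pos: [0.5982, -0.1718, 0.2791]
ee_rot: [2.569, 1.568, -2.073]
force: [-0.1, 0.5, -0.1]
width: 0.0348
gripper_force: 0.0
```

```bash
python3 -c "
from h import *
standing()
f=grab('top');I=f['color'].astype(float)
G=cv2.GaussianBlur(I[...,2]-I[...,0],(0,0),.8);pts=[]
print('knob',pens(f,(246,272,272,302)))
b=f['color'][274:300,246:270].max(2)
for r in b: print(''.join('#' if x<30 else '+' if x<60 else '.' for x in r))
b=cv2.imread('pics/top0.png')[274:300,246:270].max(2)
print()
for r in b: print(''.join('#' if x<30 else '+' if x<60 else '.' for x in r))
"
```

```text
pocket 0 top gold,dark / scene gold,dark [8, 35, 20, 12]
pocket 1 top gold,dark / scene gold,dark [10, 31, 41, 13]
pocket 2 top gold,dark / scene gold,dark [11, 26, 47, 42]
pocket 3 top gold,dark / scene gold,dark [6, 25, 28, 40]
knob [([0.4924, 0.2742], -21.3, 0.053)]
........................
........................
........................
........................
........................
.............+++........
.............++++.......
...........+++++#.......
.........++++++#+.......
........++++++##+.......
.......+++++++##+.......
......+++++++###++......
......++++++###+++......
......++++++##+++++.....
......+++++###+++++.....
......++++###+++++......
.....++++###++++++.+....
.....++++##++++++..+....
.....+++###+++++...+....
.....++###++++....+.....
......+++..+.....+......
...............+........
........................
........................
........................
........................

........................
........................
........................
........................
........................
.............+++........
............+++#+.......
...........++++##.......
.........+++++##+.......
.......+++++++##........
.......++++++###+.......
......+++++++####+......
......++++++###+++......
......+++++####++++.....
......+++++###+++++.....
......++++###+++++.+....
......++++##++++++.+....
.....++++###+++++..+....
.....+++###+++++...+....
.....+++###++++...+.....
......++#+++++...+......
.............+++........
........................
........................
........................
........................
```

```bash
python3 -c "
from station import order
print(order.job_done())"
```

```text
the job is handed in; nothing more can be done
None
```

The job is handed in, at about 80 s of the 210 s allowed. I loosened the knob, swung the head to about 4.4° against the mark at about 4° and tightened the knob until it met the stop. All four pens then stood clip up, one to a pocket; I did not re-measure the head after inserting the pens or re-check the bystander objects.

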